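# Re-bar the bag sealer and show the worn jaw to the camera

## Robot

A 6-joint arm with a two-finger parallel gripper is mounted at the origin on the work surface. World frame = base frame: x ahead of the robot, y to its left, z up, the work surface at z = 0. Lengths are in m, angles in rad, forces in N, time in s.
With the tool pointing down it reaches from about 0.425 to 0.95 m from the base axis. Payload 3.5 kg.
Tool frame: the origin (TCP) lies at the very end of the fingers, on their centre line; the grasp point (between the pads) lies 19 mm behind it; z points along the fingers, y is the line along which they close (so a half turn about z gives the same grasp; the last joint's range is limited). The gripper opens to 85 mm and grips with 20 to 120 N. Pads are 22 mm wide; open, the fingers measure 114 mm over their backs; the gripper's body (76 mm by 85 mm) begins 54 mm behind the grasp point. The pads swing forward as they close: fully open they stand 13 mm farther back than shut.
Start: joints at [-1.357, 0.286, 1.577, -0, 1.279, -0.15], TCP at [0.24, -0.631, 0.231] pointing down, gripper open.
Joint ranges: [-2.77, 2.77], [-0.9, 2.22], [0.21, 2.48], [-1.53, 4.67], [0.24, 2.81], [-2.84, 2.84]. Speed limits (rad/s): [2.79, 2.79, 3.14, 3.14, 3.14, 3.14].

## Interface

Orientations are given as a unit quaternion [x, y, z, w].
In Python, from bench import r gives the robot as it stands.
- The arm moves only by the tool apply_moves, never from a script. Its argument "deltas" is one flat list of numbers, 7 for each row, row after row: the shift along the tool's x, y, z normalised to -1 to 1, where 1 is 20 mm, then the turn, a rotation vector about the tool's x, y, z normalised to -1 to 1, where 1 is 4 degrees, then the opening, from 0 (shut) to 1 (fully open). In form: [x, y, z, ax, ay, az, fingers, x, y, z, ax, ay, az, fingers, ...]. A call has 1 to 8 rows; each row shifts and turns the commanded pose from where the row before left it, along the tool's axes as they then stand; what a row does not reach is not made up. A row lasts 1/12 s, in which the tool goes at most 41.7 mm and 7.16 degrees, less where a joint would pass 70% of its speed; a pose out of reach is approached as far as the arm can. A call with a number of a shift or a turn outside -1 to 1 is refused whole. A call with a gripper value outside its range is refused whole. The fingers move at their own pace and stop on an object; "grip_force" is the grip in N (left out, the last holds). Time passes only in rows, so rows that do not move let the fingers close. It gives the time, the measured TCP pose, the force, the opening and the grip force at its end, in the units of the state.
- r.read_state(): the state, without advancing time (a new reading comes with each control period).
- r.capture(name): name is "scene" or "top" or "wrist"; returns a dict with "frame" (400x640x3 uint8, red, green, blue), "camera_matrix" (3x3 intrinsics, pixels), "R" (3x3) and "t" (3): a world point X has camera coordinates R X + t. Camera axes: x right, y down, z forward; pixel columns grow to the right and rows downward; lengths in m; the calibration is good to about 2 mm. A picture is of the moment at which its call begins. There is no depth.
- r.close_job(): hands the job in; it is judged then, once.
Trained networks look in a picture, given as the dict that the camera call returned (one of the last four; its "shot" number tells which), for a name from the list of things; names that differ only in an ending like _2 or _b are one class to them, and where a whole thing is asked for, a point or a joint stands for the part that bears it (a point fixed in the world has none). Each returns a list of dicts, best first, with "p" (0 to 1); they miss things now and then, are a little off and sometimes report something else, mostly with a low value. They report only what shows in the picture. A call takes as long as a camera call. They do not tell look-alikes from the thing itself.
- r.boxes_of(query, picture): "pixel" ([column, row] in pixels, amid what is visible of it).
The state is a dict: "time_s": time; "qpos": joint angles; "qd": joint speeds; "joint_efforts": joint torques, N m; "position": TCP position; "eef_rot": TCP orientation; "force": force on the tool from outside, world axes, zero at the start; "wrist_torque": the same for the moment, N m; "opening": opening from 0.0 (shut) to 1.0 (fully open); "grip_force": force on a finger pad.
Only numpy, scipy, OpenCV 4.12 (cv2) and the standard library are available. Lean on these libraries where they do the work, as an engineer would, in place of code of your own. Each camera call takes 0.05 s, during which the arm holds its last target. There are 200 camera calls.

## Task

The bag sealer is being refitted: lay the new cover bar, the long one with the raised grip, across the sealer's two cradles so that it lies flat down in both slots, centred and grip up, and let go of it. Then pick the worn jaw, the T-section piece, out of the parts tray and present it to the inspection camera: in the air straight above the disc on the camera's foot plate, its middle level with the lens, fin up and level, its long side squarely facing the lens. Finish while holding it there, still and clear of everything else.

Things in the scene. Friction and masses are not known exactly. Their poses are not given: they have to be found in the camera images.
- sealer: blue bag sealer, fixed, 330 long (y), 86 wide (x), bed 58 high; lever open at its +y end from y = 135, leaning away, 340 high; hump at the -y end 85 high. Origin: middle of its underside. On the bed two steel cradles at y = +75 and -75, each 16 long: a U-slot along y, open on top, 30 wide between cheeks, slot floor 70, cheek tops 84 above the origin
- bar_mid (a point): centre of the new cover bar, loose, steel, 0.3 kg, lying grip up on the table: flat bar 200 long (its y), 22 wide (x), 10 thick, with a raised grip 50 long (y), 14 wide (x) on its middle, up to 34 above the underside. The point is 17 above the underside; z up
- jaw_mid (a point): centre of the worn jaw, loose, aluminium, 0.15 kg, fin up on the tray floor: inverted T section 110 long (its x); foot 30 wide (y), 8 thick; a fin 10 thick (y) along its middle, full length, up to 38 above the underside. The point is 19 above the underside; z up. A steel L-bracket (60 x 24, 26 high) and a grey knob (32 wide, 22 high) lie in the tray about 70 away in y
- tray: low open black plastic parts tray, fixed, 200 (its x) by 270 (y), 22 high, walls and floor 4 thick; origin: middle of its underside.
- stand: inspection camera stand, fixed. Origin: on the table under the middle of a white disc (60 diameter, top 10 high) on its grey foot plate (100 wide in y, from x = -40 to 260). Post 20 diameter, 338 high at x = 235. The camera, 46 wide and high, sits on the post at a height that varies and looks level along -x over the disc; lens front at x = 110
- focus (a point): the place to present at: the point straight above the disc at the height of the lens centre (about 200 to 270 above the table). Its x axis points to the lens (level), y across the line of sight (level), z up.
There are look-alikes about, which are no part of the job. Of the things shaped like the part that bears bar_mid, the bare steel one is meant.

How it is judged:
By the outcome, as a careful person would: the job done as asked, in the order asked, and still so for the second after the job is handed in, while the arm keeps its last pose, push and grip.
It also fails if it takes over 56 s, if anything falls off the work surface, if the arm or the gripper's body presses on something with over 40 N, if the wrist force passes 120 N, or if a joint passes its speed limit or range.

## Working session

There is one attempt and no reset: what is moved stays moved. The work goes in short steps, Python scripts to look and compute and a tool call to move; the robot and the scene stay as the last step left them, time stands still between calls to the robot, and variables do not carry over. Pictures are saved under pics/ and viewed, at most 10 in all, crops included, and the job is handed in when it is done.

Besides the shell and the picture viewer there is one more tool, called as name(argument=value, ...) on one line, values as JSON. apply_moves: Moves the arm, as the interface text tells. Its arguments: {"type":"object","properties":{"deltas":{"type":"array","items":{"type":"number","minimum":-1,"maximum":1}},"grip_force":{"type":"number"}},"required":["deltas"]}

```bash
mkdir -p pics; ls
cat > h.py <<'E'
import numpy as np, cv2, pickle
from scipy.spatial.transform import Rotation as Rot
from bench import r
def cap(n,tag):
    p=r.capture(n); pickle.dump(p,open(f'pics/{tag}.pkl','wb'))
    cv2.imwrite(f'pics/{tag}.png',p['frame'][:,:,::-1]); return p
def load(tag): return pickle.load(open(f'pics/{tag}.pkl','rb'))
def ray(p,px):
    K,R,t=[np.array(p[k]) for k in('camera_matrix','R','t')]
    d=R.T@np.linalg.inv(K)@np.array([px[0],px[1],1.]); return -R.T@t,d
def atz(p,px,z):
    c,d=ray(p,px); return c+d*(z-c[2])/d[2]
def proj(p,X):
    K,R,t=[np.array(p[k]) for k in('camera_matrix','R','t')]
    c=(R@np.atleast_2d(X).T).T+t; q=(K@c.T).T; return q[:,:2]/q[:,2:]
E
python3 - <<'E'
from h import *
np.set_printoptions(precision=4,suppress=True)
for n in('scene','top'):
    p=cap(n,n+'0')
    for q in('sealer','bar_mid','jaw_mid','tray','stand'):
        print(n,q,[(np.round(b['pixel']).tolist(),round(b['p'],2),atz(p,b['pixel'],.02).round(3).tolist()) for b in r.boxes_of(q,p)[:5]])
    print(ray(p,(320,200)))
s=r.read_state();print(s)
a,b=load('scene0')['frame'],load('top0')['frame']
E
```

```text
pics
scene sealer [([426.0, 192.0], 0.96, [0.574, 0.352, 0.02])]
scene bar_mid [([374.0, 201.0], 0.84, [0.479, 0.201, 0.02]), ([209.0, 258.0], 0.78, [0.307, -0.305, 0.02])]
scene jaw_mid [([355.0, 246.0], 0.91, [0.573, -0.019, 0.02])]
scene tray [([333.0, 271.0], 0.79, [0.591, -0.135, 0.02])]
scene stand [([259.0, 335.0], 0.77, [0.601, -0.402, 0.02])]
(array([ 1.1692, -0.8553,  0.8126]), array([-0.5526,  0.641 , -0.5328]))
top sealer [([182.0, 162.0], 0.68, [0.589, 0.335, 0.02])]
top bar_mid [([396.0, 260.0], 0.83, [0.298, -0.286, 0.02]), ([220.0, 199.0], 0.69, [0.478, 0.22, 0.02])]
top jaw_mid [([305.0, 169.0], 0.86, [0.566, -0.026, 0.02])]
top tray [([333.0, 162.0], 0.92, [0.584, -0.11, 0.02])]
top stand [([450.0, 137.0], 0.77, [0.656, -0.453, 0.02])]
(array([ 0.3348, -0.0666,  1.3902]), array([ 0.1008, -0.0026, -0.995 ]))
{'time_s': 0.6, 'qpos': array([-1.357 ,  0.2863,  1.5767, -0.    ,  1.2786, -0.15  ]), 'qd': array([-0.001 , -0.0011, -0.0003, -0.0018,  0.0012,  0.0007]), 'joint_efforts': array([ -0.0005, -40.5666, -29.2741,  -0.0001,   0.0007,   0.    ]), 'position': array([ 0.2402, -0.6308,  0.2313]), 'eef_rot': array([ 0.9835,  0.1809, -0.    , -0.    ]), 'force': array([-0.2216, -0.2822, -0.661 ]), 'wrist_torque': array([-0.0192,  0.0001,  0.0327]), 'grip_force': 0.0, 'opening': 1.0020920393601254}
```

View pics/scene0.png

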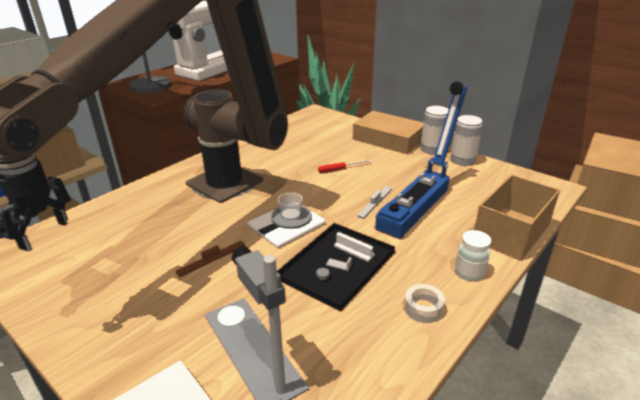

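View pics/top0.png

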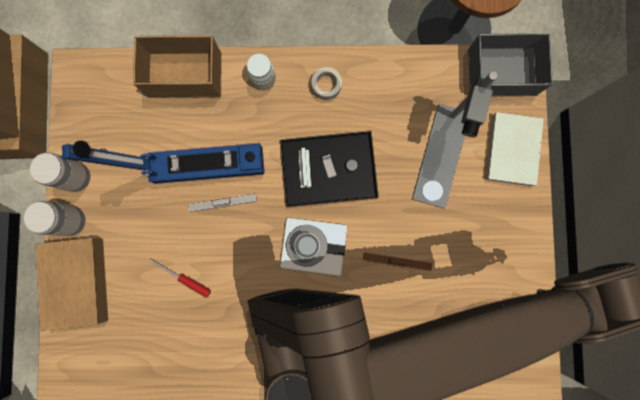

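The bare steel bar is at top (222,203) / scene (375,203). The brown look-alike is at top (397,261) / scene (212,258), so I reject that one. The jaw is at top (305,169), the bracket at (328,166) and the knob at (351,165). Next is a close crop to check the choice.

Run:
```python
from h import *
t=load('top0')['frame'][:,:,::-1]; s=load('scene0')['frame'][:,:,::-1]
a=cv2.resize(t[130:220,140:390],(800,288),interpolation=cv2.INTER_CUBIC)
b=cv2.resize(t[60:215,400:510],(213,300),interpolation=cv2.INTER_CUBIC)
c=cv2.resize(s[240:400,190:320],(244,300),interpolation=cv2.INTER_CUBIC)
d=cv2.resize(s[170:250,330:455],(343,220),interpolation=cv2.INTER_CUBIC)
m=np.zeros((588,800,3),np.uint8);m[:288]=a;m[288:,:213]=b;m[288:,213:457]=c;m[288:508,457:]=d
cv2.imwrite('pics/crop1.png',m)
```

```text
(no output)
```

View pics/crop1.png

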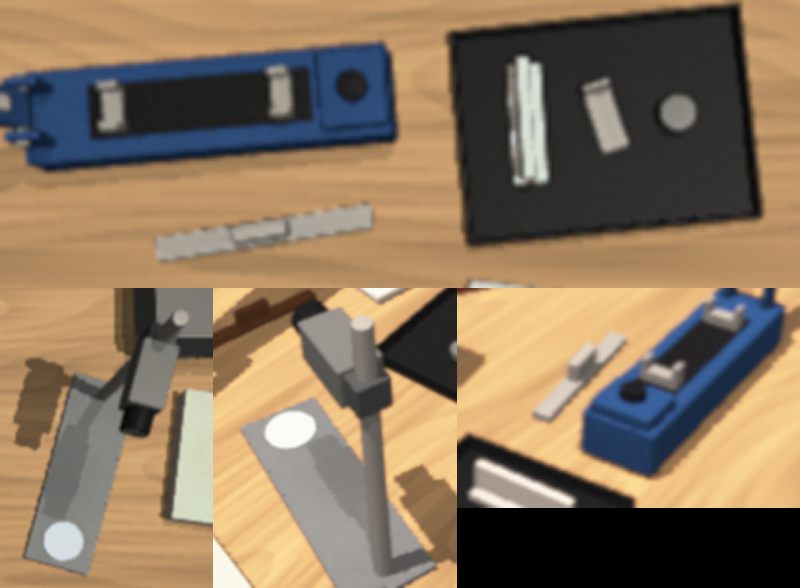

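The crop confirms the choice. The bare steel bar with its grip runs from crop (157,249) to (372,216), and the cradles are at crop (110,107) and (280,93).

```bash
cat >> h.py <<'E'
def sim(P,Rm,row,N):
    P=P.copy()
    for _ in range(N):
        P=P+Rm@(np.array(row[:3])*.02); Rm=Rm@Rot.from_rotvec(np.radians(4)*np.array(row[3:6])).as_matrix()
    return P,Rm
def plan(target,yaw=None,N=8,P=None,Rm=None):
    """constant row, N rows, to target TCP (tool down, tool x at yaw rad)"""
    s=r.read_state()
    if P is None: P=np.array(s['position'])
    if Rm is None: Rm=Rot.from_quat(s['eef_rot']).as_matrix()
    if yaw is None: yaw=np.arctan2(Rm[1,0],Rm[0,0])
    c,d=np.cos(yaw),np.sin(yaw)
    G=np.array([[c,d,0],[d,-c,0],[0,0,-1]])
    w=Rot.from_matrix(Rm.T@G).as_rotvec()/np.radians(4)/N
    A=np.zeros((3,3))
    for i in range(3):
        e=np.zeros(6);e[3:]=w;e[i]=1; A[:,i]=sim(np.zeros(3),Rm,e,N)[0]
    x=np.linalg.solve(A,np.array(target)-P)
    row=np.r_[x,w]
    print('rows',N,'row',row.round(3),'max',abs(row).max().round(2)); return row
E
python3 - <<'E'
from h import *
p=load('top0')
C=lambda x,y,z:atz(p,(140+x*.3125-.34,130+y*.3125-.34),z)[:2].round(4)
a,b=C(157,249,.005),C(372,216,.005);print('bar',a,b,(a+b)/2,np.degrees(np.arctan2(*(a-b)[::-1])),np.linalg.norm(a-b))
c,d=C(110,107,.08),C(280,93,.08);print('cradles',c,d,(c+d)/2,np.degrees(np.arctan2(*(c-d)[::-1])),np.linalg.norm(c-d))
D=lambda x,y,z:atz(p,(400+x*.516,60+(y-288)*.516),z)[:2].round(4)
print('disc',D(64,541,.01),'lens',D(136,418,.24),'post top',D(178,318,.338))
row=plan([.478,.22,.30],np.radians(98.5),40)
P=np.array([.2402,-.6308,.2313]);R=Rot.from_quat(r.read_state()['eef_rot']).as_matrix()
for k in(8,16,24,32,40):print(sim(P,R,row,k)[0].round(3))
E
```

```text
bar [0.4555 0.3169] [0.4848 0.1188] [0.47015 0.21785] 98.41334189475634 0.2002550873261401
cradles [0.5745 0.3398] [0.5859 0.1903] [0.5802  0.26505] 94.36060391636055 0.14993401882161364
disc [ 0.5004 -0.4021] lens [ 0.6303 -0.4424] post top [ 0.725  -0.4641]
rows 40 row [ 1.149 -0.323 -0.086 -0.    -0.    -0.485] max 1.15
[ 0.379 -0.5    0.245]
[ 0.477 -0.337  0.259]
[ 0.528 -0.154  0.273]
[0.529 0.036 0.286]
[0.478 0.22  0.3  ]
```

apply_moves(deltas=[0.95,-0.27,-0.2,0,0,-0.4,1,0.95,-0.27,-0.2,0,0,-0.4,1,0.95,-0.27,-0.2,0,0,-0.4,1,0.95,-0.27,-0.2,0,0,-0.4,1,0.95,-0.27,-0.2,0,0,-0.4,1,0.95,-0.27,-0.2,0,0,-0.4,1,0.95,-0.27,-0.2,0,0,-0.4,1,0.95,-0.27,-0.2,0,0,-0.4,1])

```text
time_s: 1.27
position: [0.3575, -0.524, 0.2636]
eef_rot: [0.957, 0.29, 0.0, 0.0]
force: [-0.7, 0.4, -0.9]
opening: 1.003
grip_force: 0.0
```

apply_moves(deltas=[0.95,-0.27,-0.2,0,0,-0.4,1,0.95,-0.27,-0.2,0,0,-0.4,1,0.95,-0.27,-0.2,0,0,-0.4,1,0.95,-0.27,-0.2,0,0,-0.4,1,0.95,-0.27,-0.2,0,0,-0.4,1,0.95,-0.27,-0.2,0,0,-0.4,1,0.95,-0.27,-0.2,0,0,-0.4,1,0.95,-0.27,-0.2,0,0,-0.4,1])

```text
time_s: 1.93
position: [0.4475, -0.3944, 0.2957]
eef_rot: [0.919, 0.395, 0.0, 0.0]
force: [0.3, -0.3, -0.5]
opening: 1.005
grip_force: 0.0
```

apply_moves(deltas=[0.95,-0.27,0,0,0,-0.4,1,0.95,-0.27,0,0,0,-0.4,1,0.95,-0.27,0,0,0,-0.4,1,0.95,-0.27,0,0,0,-0.4,1,0.95,-0.27,0,0,0,-0.4,1,0.95,-0.27,0,0,0,-0.4,1,0.95,-0.27,0,0,0,-0.4,1,0.95,-0.27,0,0,0,-0.4,1])

```text
time_s: 2.6
position: [0.5066, -0.2482, 0.2955]
eef_rot: [0.869, 0.495, 0.0, 0.0]
force: [-0.4, 0.2, -0.2]
opening: 0.999
grip_force: 0.0
```

Run:
```python
from h import *
s=r.read_state();print(s['position'],s['eef_rot'],s['time_s'],s['qpos'])
cap('wrist','w0')
plan([.478,.22,.30],np.radians(98.4),24)
```

```text
[ 0.506635   -0.24823934  0.29551214] [8.68952272e-01 4.94895850e-01 1.04758037e-04 1.90652894e-04] 2.6 [-6.35423633e-01 -2.03778962e-03  1.78102799e+00  3.76574629e-05
  1.36216894e+00 -1.00065066e-01]
rows 24 row [ 0.954 -0.264 -0.008  0.    -0.002 -0.405] max 0.95
```

apply_moves(deltas=[0.95,-0.26,0,0,0,-0.4,1,0.95,-0.26,0,0,0,-0.4,1,0.95,-0.26,0,0,0,-0.4,1,0.95,-0.26,0,0,0,-0.4,1,0.95,-0.26,0,0,0,-0.4,1,0.95,-0.26,0,0,0,-0.4,1,0.95,-0.26,0,0,0,-0.4,1,0.95,-0.26,0,0,0,-0.4,1])

```text
time_s: 3.32
position: [0.5333, -0.0935, 0.2955]
eef_rot: [0.808, 0.589, 0.0, 0.0]
force: [0.6, 0.1, 0.4]
opening: 0.998
grip_force: 0.0
```

```bash
python3 -c "
from h import *
cap('wrist','w1')"
```

apply_moves(deltas=[0.95,-0.26,0,0,0,-0.4,1,0.95,-0.26,0,0,0,-0.4,1,0.95,-0.26,0,0,0,-0.4,1,0.95,-0.26,0,0,0,-0.4,1,0.95,-0.26,0,0,0,-0.4,1,0.95,-0.26,0,0,0,-0.4,1,0.95,-0.26,0,0,0,-0.4,1,0.95,-0.26,0,0,0,-0.4,1])

```text
time_s: 4.03
position: [0.5251, 0.0633, 0.2955]
eef_rot: [0.738, 0.675, 0.0, 0.0]
force: [-0.1, 0.7, -0.2]
opening: 0.997
grip_force: 0.0
```

apply_moves(deltas=[0.95,-0.26,0,0,0,-0.4,1,0.95,-0.26,0,0,0,-0.4,1,0.95,-0.26,0,0,0,-0.4,1,0.95,-0.26,0,0,0,-0.4,1,0.95,-0.26,0,0,0,-0.4,1,0.95,-0.26,0,0,0,-0.4,1,0.95,-0.26,0,0,0,-0.4,1,0.95,-0.26,0,0,0,-0.4,1])

```text
time_s: 4.7
position: [0.4824, 0.2147, 0.2955]
eef_rot: [0.658, 0.753, 0.0, 0.0]
force: [0.1, -1.0, -1.0]
opening: 0.999
grip_force: 0.0
```

Run:
```python
from h import *
s=r.read_state();print(s['position'],s['eef_rot'],s['time_s'],s['qpos'])
p=cap('wrist','w2'); print(ray(p,(320,200)))
m=np.zeros((500,800,3),np.uint8)
for i,n in enumerate(('w0','w1')): m[:250,400*i:400*i+400]=cv2.resize(load(n)['frame'][:,:,::-1],(400,250))
f=p['frame'][:,:,::-1]; m[250:,:400]=cv2.resize(f,(400,250))
cv2.imwrite('pics/m2.png',m)
```

```text
[0.4823583  0.21468276 0.29550598] [6.58113281e-01 7.52918885e-01 1.22781297e-04 2.15174089e-04] 4.7 [ 2.26554238e-01 -8.62082424e-02  1.86225274e+00 -2.09310771e-04
  1.36509703e+00  9.24209411e-02]
(array([0.47235415, 0.29021338, 0.43753779]), array([ 0.0364141 , -0.32897646, -0.94423701]))
```

View pics/m2.png

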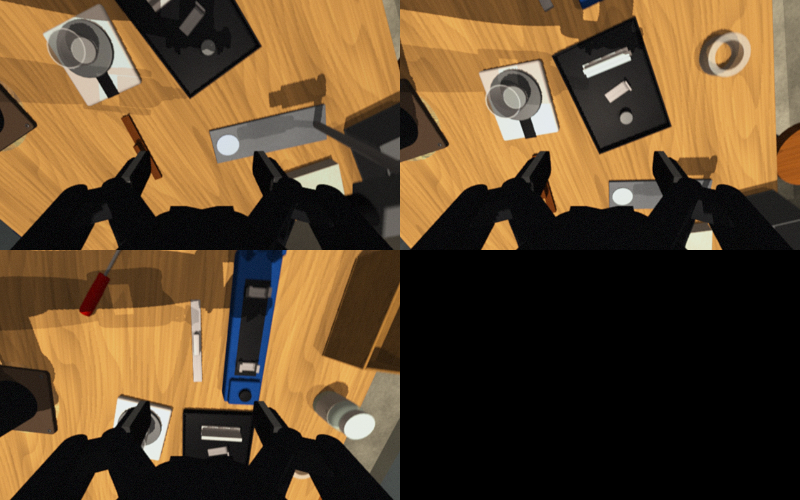

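View pics/w2.png

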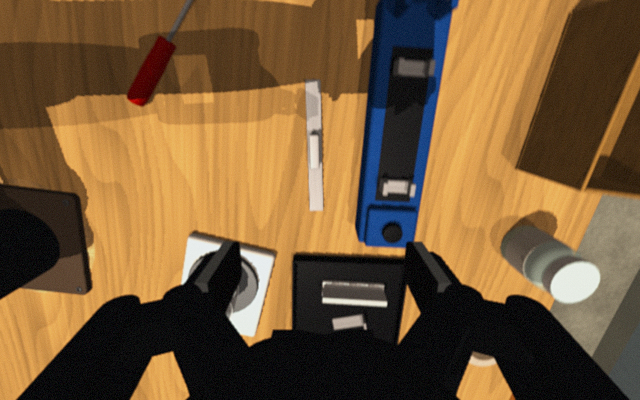

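The wrist view shows the bar from (314,81) to (317,211), its grip at (315,150), and the cradles at (412,67) and (398,187). I'll fit poses to the edges next.

```bash
cat >> h.py <<'E'
from scipy.optimize import minimize
def rect(hx,hy,z,cx=0,cy=0): 
    a=np.array([[cx-hx,cy-hy,z],[cx+hx,cy-hy,z],[cx+hx,cy+hy,z],[cx-hx,cy+hy,z]]); return [(a[i],a[(i+1)%4]) for i in range(4)]
def circ(rad,z,cx=0,cy=0):
    a=[np.array([cx+rad*np.cos(t),cy+rad*np.sin(t),z]) for t in np.linspace(0,2*np.pi,25)]; return list(zip(a[:-1],a[1:]))
BAR=rect(.011,.1,.01)+rect(.007,.025,.034)
JAW=rect(.055,.015,.008)+rect(.055,.005,.038)
SEAL=[(np.array(a),np.array(b)) for a,b in [((-.043,-.165,.058),(-.043,.13,.058)),((.043,-.165,.058),(.043,.13,.058))]]+[(np.array([s*.015,c-.008,.084]),np.array([s*.015,c+.008,.084])) for s in(-1,1) for c in(-.075,.075)]+[(np.array([-.015,c+e,.07]),np.array([.015,c+e,.07])) for c in(-.075,.075) for e in(-.008,.008)]
PLATE=[(np.array(a),np.array(b)) for a,b in [((-.04,-.05,.004),(-.04,.05,.004)),((-.04,-.05,.004),(.15,-.05,.004)),((-.04,.05,.004),(.15,.05,.004))]]
def fit(pics,segs,x0,z0=0,sig=(4,2,1.2),span=(.012,.012,.1)):
    """pose x,y,yaw best lining model edges up with image gradients (perpendicular)"""
    pts=np.concatenate([np.linspace(a,b,40) for a,b in segs]); tan=np.concatenate([np.tile((b-a)/np.linalg.norm(b-a),(40,1)) for a,b in segs])
    w=np.concatenate([np.full(40,np.linalg.norm(b-a)) for a,b in segs])
    x=np.array(x0,float)
    for sg in sig:
        gs=[]
        for p in pics:
            g=cv2.GaussianBlur(p['frame'].astype(np.float32),(0,0),sg)
            gs.append((p,np.stack([cv2.Sobel(g,cv2.CV_32F,1,0),cv2.Sobel(g,cv2.CV_32F,0,1)],-1)))
        def cost(x):
            c,s=np.cos(x[2]),np.sin(x[2]); M=np.array([[c,-s,0],[s,c,0],[0,0,1]])
            X=pts@M.T+[x[0],x[1],z0]; T=tan@M.T; v=0
            for p,g in gs:
                q=proj(p,X).astype(np.float32); q2=proj(p,X+T*.002); n=q2-q; n=np.stack([-n[:,1],n[:,0]],-1); n/=np.linalg.norm(n,axis=1)[:,None]+1e-9
                d=0
                for ch in range(3):
                    gx=cv2.remap(g[:,:,ch,0].copy(),q[:,:1].copy(),q[:,1:].copy(),1)[:,0]; gy=cv2.remap(g[:,:,ch,1].copy(),q[:,:1].copy(),q[:,1:].copy(),1)[:,0]
                    d=d+abs(gx*n[:,0]+gy*n[:,1])
                v-=(w*np.minimum(d,200)).sum()/w.sum()
            return v
        sp=np.array(span)*sg/4
        best=min((minimize(cost,x+sp*k,method='Nelder-Mead',options=dict(initial_simplex=np.vstack([x+sp*k]+[x+sp*k+sp*e for e in np.eye(3)]))) for k in [np.array(v) for v in((0,0,0),(.5,.5,0),(-.5,-.5,0),(.5,-.5,0),(-.5,.5,0))]),key=lambda o:o.fun)
        x=best.x
    return x,best.fun
def overlay(img,p,segs,x,z0=0,col=(0,0,255),k=1):
    c,s=np.cos(x[2]),np.sin(x[2]); M=np.array([[c,-s,0],[s,c,0],[0,0,1]])
    for a,b in segs:
        q=proj(p,np.array([a,b])@M.T+[x[0],x[1],z0])*k; cv2.line(img,*[tuple(map(int,v.round())) for v in q],col,1)
E
python3 - <<'E'
from h import *
np.set_printoptions(precision=4,suppress=True)
t,w=load('top0'),load('w2')
bx=[.470,.218,np.radians(8.4)]; sx=[.580,.265,np.radians(4.36)]
for nm,ps in(('both',[t,w]),('w',[w]),('t',[t])):
    b=fit(ps,BAR,bx); s=fit(ps,SEAL,sx); print(nm,'bar',b,'seal',s)
    if nm=='w': B,S=b[0],s[0]
im=cv2.resize(w['frame'][:,:,::-1],None,fx=3,fy=3); overlay(im,w,BAR,B,k=3); overlay(im,w,SEAL,S,k=3)
cv2.imwrite('pics/o1.png',im[:780,800:1400])
plan([B[0],B[1],.13],np.pi/2+B[2],8)
E
```

```text
both bar (array([0.4691, 0.2198, 0.1534]), np.float64(-362.47583569959033)) seal (array([0.5755, 0.2686, 0.0804]), np.float64(-389.7220006494631))
w bar (array([0.469 , 0.2201, 0.1601]), np.float64(-192.59103785780135)) seal (array([0.576 , 0.2697, 0.0863]), np.float64(-193.7022383327271))
t bar (array([0.4691, 0.2197, 0.1536]), np.float64(-170.111737449901)) seal (array([0.5759, 0.2643, 0.0693]), np.float64(-198.3383360940733))
rows 8 row [ 0.027 -0.072  1.035 -0.    -0.004 -0.041] max 1.03
```

```bash
python3 -c "
import cv2;i=cv2.imread('pics/o1.png');cv2.imwrite('pics/o1s.png',i[190:780])"
```

```text
(no output)
```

View pics/o1s.png

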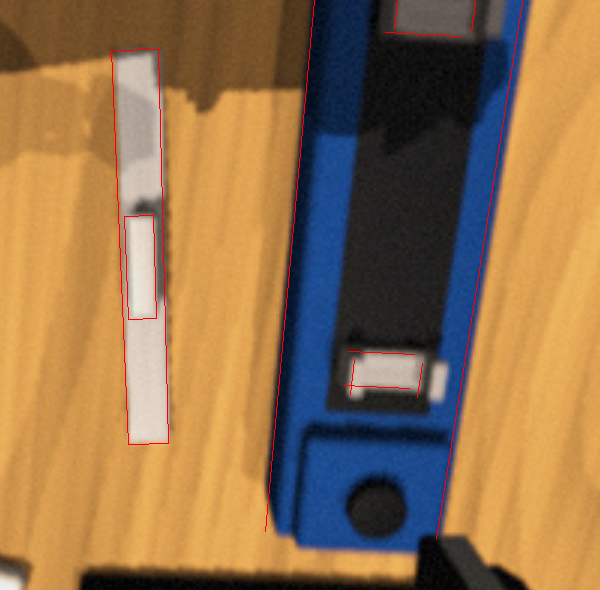

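The bar outline fits well: x 0.469, y 0.220, yaw 0.155. The sealer fit is still loose because its body is rounded, so I'll refit it on the cradles later. Now I descend over the bar.

apply_moves(deltas=[0.03,-0.07,1,0,0,-0.04,1,0.03,-0.07,1,0,0,-0.04,1,0.03,-0.07,1,0,0,-0.04,1,0.03,-0.07,1,0,0,-0.04,1,0.03,-0.07,1,0,0,-0.04,1,0.03,-0.07,1,0,0,-0.04,1,0.03,-0.07,1,0,0,-0.04,0.6,0,0,0,0,0,0,0.6])

```text
time_s: 5.42
position: [0.4693, 0.2157, 0.1508]
eef_rot: [0.651, 0.759, -0.004, -0.002]
force: [-1.1, -0.8, -1.5]
opening: 0.748
grip_force: 0.0
```

Run:
```python
from h import *
np.set_printoptions(precision=4,suppress=True)
s=r.read_state();print(s['position'],s['eef_rot'],s['opening'])
w=cap('wrist','w3'); t=load('top0')
b=fit([w],BAR,[.469,.22,.155]);b2=fit([t,w],BAR,[.469,.22,.155]);print(b,b2)
B=b[0]
plan([B[0],B[1],.014],np.pi/2+B[2],7)
im=w['frame'][:,:,::-1].copy(); overlay(im,w,BAR,B);cv2.imwrite('pics/o2.png',im)
```

```text
[0.4693 0.2157 0.1508] [ 0.6512  0.7589 -0.0036 -0.0024] 0.7484561004274951
(array([0.4706, 0.2202, 0.1594]), np.float64(-185.8472380096394)) (array([0.4696, 0.2197, 0.1487]), np.float64(-354.7928886145838))
rows 7 row [ 0.029  0.007  0.994 -0.011  0.001 -0.015] max 0.99
```

View pics/o2.png

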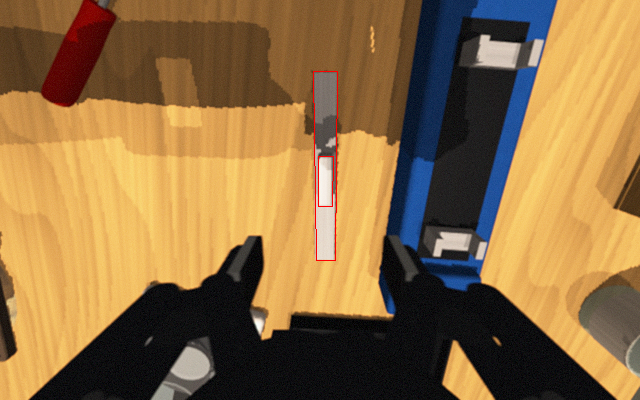

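apply_moves(deltas=[0.03,0.01,1,-0.01,0,-0.01,0.5,0.03,0.01,1,-0.01,0,-0.01,0.5,0.03,0.01,1,-0.01,0,-0.01,0.5,0.03,0.01,1,-0.01,0,-0.01,0.5,0.03,0.01,1,-0.01,0,-0.01,0.5,0.03,0.01,1,-0.01,0,-0.01,0.5,0.02,0,0.7,0,0,-0.01,0.5,0,0,0,0,0,0,0.5])

```text
time_s: 6.13
position: [0.4723, 0.2206, 0.0199]
eef_rot: [0.649, 0.761, 0.0, 0.0]
force: [-0.4, 0.9, -0.2]
opening: 0.497
grip_force: 0.0
```

Run:
```python
from h import *
np.set_printoptions(precision=4,suppress=True)
s=r.read_state();print(s['position'],s['eef_rot'],s['opening'],s['force'])
plan([.470,.22,.014],np.pi/2+.156,1)
```

```text
[0.4723 0.2206 0.0199] [0.6493 0.7605 0.0002 0.0004] 0.49684370122956334 [-0.419   0.8786 -0.2075]
rows 1 row [-0.013 -0.117  0.297  0.011  0.006  0.02 ] max 0.3
```

apply_moves(deltas=[0,-0.1,0.3,0,0,0,0.3,0,0,0,0,0,0,0.1,0,0,0,0,0,0,0,0,0,0,0,0,0,0,0,0,0,0,0,0,0,0,0,0,0,0,0,0], grip_force=60)

```text
time_s: 6.63
position: [0.4719, 0.221, 0.0165]
eef_rot: [0.649, 0.761, 0.002, 0.002]
force: [-0.4, -0.8, 3.2]
opening: 0.147
grip_force: 62.0
```

apply_moves(deltas=[0,0,-0.2,0,0,0,0,0,0,-0.8,0,0,0,0,0,0,-1,0,0,0,0,0,0,-1,0,0,0,0,0,0,-1,0,0,0,0,0,0,-1,0,0,0,0,0,0,-1,0,0,0,0,0,0,-1,0,0,0,0])

```text
time_s: 7.3
position: [0.4693, 0.2206, 0.1552]
eef_rot: [0.649, 0.761, 0.001, 0.001]
force: [0.5, -0.3, -4.3]
opening: 0.145
grip_force: 60.9
```

Run:
```python
from h import *
np.set_printoptions(precision=4,suppress=True)
s=r.read_state();print(s['position'],s['eef_rot'],s['opening'],s['force'])
w=cap('wrist','w4')
cv2.imwrite('pics/v4.png',w['frame'][:,:,::-1])
print(r.boxes_of('sealer',w))
plan([.56,.265,.2],np.pi/2+.076,8)
```

```text
[0.4693 0.2206 0.1552] [0.6491 0.7607 0.0007 0.0007] 0.14539229753126062 [ 0.4523 -0.2727 -4.2751]
[{'pixel': [455.0, 131.0], 'p': 0.57}]
rows 8 row [ 0.204  0.579 -0.255  0.02  -0.002  0.147] max 0.58
```

View pics/v4.png

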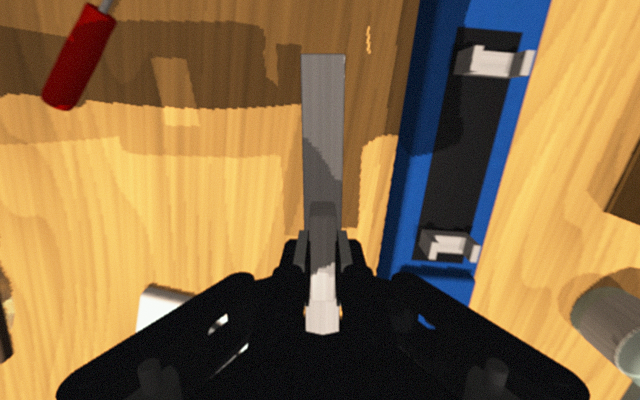

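The bar is held and lifted in one piece. The cradles are visible at (450,245) and (495,62). Now I'll fit the sealer on cradle edges only.

```bash
cat >> h.py <<'E'
V=lambda *a:np.array(a,float)
CR=[]
for c in(-.075,.075):
    CR+=[(V(-.015,c+.008,.07),V(.015,c+.008,.07)),(V(-.015,c-.008,.07),V(.015,c-.008,.07)),(V(.015,c-.008,.07),V(.015,c+.008,.07)),(V(.015,c-.008,.084),V(.015,c+.008,.084)),(V(-.015,c-.008,.084),V(-.015,c+.008,.084)),(V(.015,c+.008,.07),V(.015,c+.008,.084)),(V(-.015,c+.008,.07),V(-.015,c+.008,.084))]
E
python3 - <<'E'
from h import *
np.set_printoptions(precision=4,suppress=True)
t,w2,w3,w4=[load(n) for n in('top0','w2','w3','w4')]
x0=[.580,.266,.078]
for ps in([w3,w4],[w2,w3,w4],[w2,w3,w4,t],[w4]):
    a=fit(ps,CR,x0,sig=(2,1.2),span=(.008,.008,.04));print(a)
    if len(ps)==3:S=a[0]
k=5;im=cv2.resize(w4['frame'][:,:,::-1],None,fx=k,fy=k,interpolation=cv2.INTER_CUBIC); overlay(im,w4,CR,S,k=k)
i2=cv2.resize(w3['frame'][:,:,::-1],None,fx=k,fy=k,interpolation=cv2.INTER_CUBIC); overlay(i2,w3,CR,S,k=k)
m=np.hstack([im[1100:1400,2050:2450],i2[1100:1400,2050:2450]]);m=np.vstack([m,np.hstack([im[180:480,2250:2650],i2[120:420,2250:2650]])])
cv2.imwrite('pics/o3.png',m)
E
```

```text
(array([0.5821, 0.2684, 0.0836]), np.float64(-352.0320079895332))
(array([0.581 , 0.2691, 0.0748]), np.float64(-516.8889578492701))
(array([0.5809, 0.269 , 0.0739]), np.float64(-689.7815930987344))
(array([0.5824, 0.2685, 0.0788]), np.float64(-176.98113578194406))
```

View pics/o3.png

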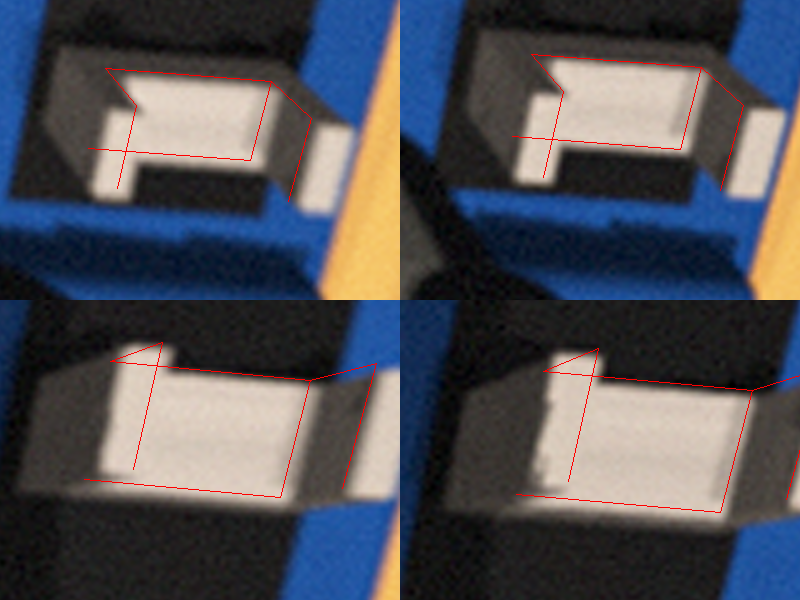

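Run:
```python
from h import *
np.set_printoptions(precision=4,suppress=True)
t,w2,w3,w4=[load(n) for n in('top0','w2','w3','w4')]
x0=[.5835,.267,.078]
for ps in([w3,w4],[w2,w3,w4],[w2],[w3],[w4],[t]):
    a=fit(ps,CR,x0,sig=(1.,),span=(.006,.006,.04));print(a)
# bar in hand from w4: end edges; project predicted far end
s=r.read_state();P=np.array(s['position']);R=Rot.from_quat(s['eef_rot']).as_matrix()
print(P,np.degrees(np.arctan2(R[1,0],R[0,0])))
# visible far end underside/top corners (tool frame): bar top at z tool = +.0025..
for zz in(-.0,.01):
  X=np.array([[.1,-.011,zz+.003],[.1,.011,zz+.003],[.03,-.011,zz+.003],[.03,.011,zz+.003]]); print(zz,proj(w4,P+X@R.T))
plan([.569,.267,.18],np.pi/2+.078,8)
```

```text
(array([0.582 , 0.2686, 0.0815]), np.float64(-351.5696383055521))
(array([0.581 , 0.2689, 0.0744]), np.float64(-518.0504191201691))
(array([0.5769, 0.2696, 0.0874]), np.float64(-182.35346841314205))
(array([0.5818, 0.269 , 0.0794]), np.float64(-175.67536958589776))
(array([0.5821, 0.2684, 0.0834]), np.float64(-176.69190623559913))
(array([0.5776, 0.2645, 0.0667]), np.float64(-193.12655644120306))
[0.4724 0.2213 0.1586] 99.04958430321402
-0.0 [[304.8312  47.1943]
 [353.1152  47.1599]
 [307.1717 193.2079]
 [348.6374 193.3694]]
0.01 [[306.2411  51.0284]
 [351.1736  51.0018]
 [308.2538 187.7497]
 [347.2233 187.8948]]
rows 8 row [ 0.209  0.635 -0.13   0.02  -0.002  0.143] max 0.64
```

```bash
cat >> h.py <<'E'
HB=[(V(-.011,.03,.01),V(-.011,.1,.01)),(V(.011,.03,.01),V(.011,.1,.01)),(V(-.011,.1,.01),V(.011,.1,.01))]
def tool():
    s=r.read_state(); return np.array(s['position']),Rot.from_quat(s['eef_rot']).as_matrix(),s
E
python3 - <<'E'
from h import *
np.set_printoptions(precision=4,suppress=True)
w=load('w4');P,R,s=tool()
for z in(.138,.142,.146):
    a=fit([w],HB,[P[0]-.0025,P[1],.158],z0=z,sig=(2,1),span=(.006,.006,.04));print(z,a,(R.T@(np.r_[a[0][:2],P[2]]-P)*1000))
A=fit([w],HB,[P[0]-.0025,P[1],.158],z0=.142,sig=(2,1),span=(.006,.006,.04))[0]
k=4;im=cv2.resize(w['frame'][:,:,::-1],None,fx=k,fy=k,interpolation=cv2.INTER_CUBIC);overlay(im,w,HB,A,z0=.142,k=k)
overlay(im,w,CR,[.5835,.267,.08],k=k)
m=np.hstack([im[160:760,1160:1460],im[160:660,1780:2180][:500].copy() if 0 else np.vstack([im[160:460,1780:2180],im[880:1180,1640:2040]])])
cv2.imwrite('pics/o4.png',m)
E
```

```text
0.138 (array([0.4695, 0.2188, 0.1556]), np.float64(-198.52305458893161)) [-2.0186 -3.2282 -0.0375]
0.142 (array([0.4692, 0.2184, 0.1507]), np.float64(-192.69930102958367)) [-2.4455 -3.5939 -0.0419]
0.146 (array([0.4695, 0.2176, 0.1494]), np.float64(-159.91789730710633)) [-3.1951 -3.432  -0.0406]
```

View pics/o4.png

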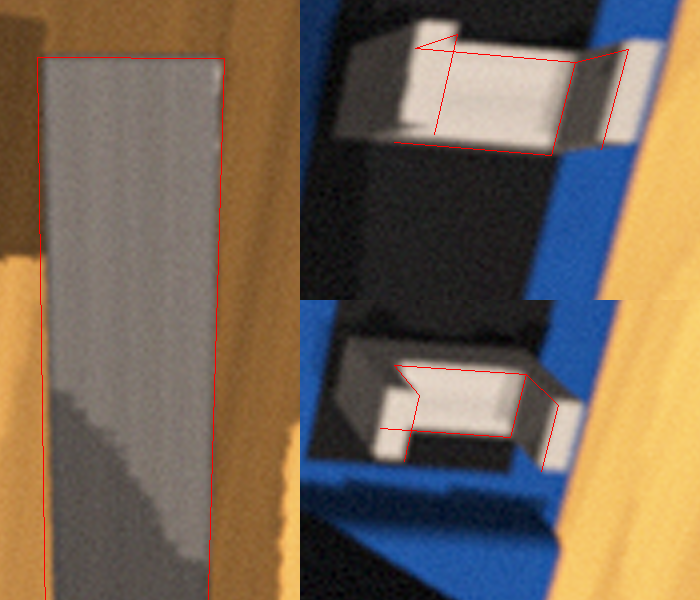

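Picture budget is used up, so it's numbers only from here. The last overlay puts the cradles at about (0.5835, 0.2675, yaw 0.08) in wrist-camera terms. The held bar appears about (-2.3, -3.4) mm in the tool axes. Next I hover over the cradles and measure bar against slot in the same image.

Run:
```python
from h import *
plan([.585,.269,.15],np.pi/2+.085,10)
```

```text
rows 10 row [ 0.166  0.588  0.047  0.016 -0.002  0.104] max 0.59
```

apply_moves(deltas=[0.17,0.6,0,0.02,0,0.1,0,0.17,0.6,0,0.02,0,0.1,0,0.17,0.6,0,0.02,0,0.1,0,0.17,0.6,0,0.02,0,0.1,0,0.17,0.6,0,0.02,0,0.1,0,0.17,0.6,0,0.02,0,0.1,0,0.17,0.6,0,0.02,0,0.1,0,0.17,0.6,0,0.02,0,0.1,0])

```text
time_s: 8.07
position: [0.5611, 0.2603, 0.1521]
eef_rot: [0.67, 0.742, -0.004, -0.004]
force: [0.0, 0.0, -4.0]
opening: 0.146
grip_force: 61.0
```

apply_moves(deltas=[0.17,0.55,0.2,0,0,0.1,0,0.17,0.55,0.2,0,0,0.1,0,0,0,0,0,0,0,0,0,0,0,0,0,0,0])

```text
time_s: 8.4
position: [0.5818, 0.269, 0.1442]
eef_rot: [0.675, 0.738, -0.005, -0.004]
force: [-0.7, -0.5, -4.2]
opening: 0.145
grip_force: 61.0
```

```bash
cat >> h.py <<'E'
def prof(w,x,z,y,lo=-.045,hi=.045,n=46):
    c,s=np.cos(x[2]),np.sin(x[2]); u=np.linspace(lo,hi,n)
    X=np.stack([x[0]+c*u-s*y,x[1]+s*u+c*y,np.full(n,z)],1); q=proj(w,X).astype(np.float32)
    g=cv2.GaussianBlur(w['frame'].astype(np.float32),(0,0),.7)
    return np.stack([cv2.remap(g[:,:,k].copy(),q[:,:1].copy(),q[:,1:].copy(),1)[:,0] for k in(0,2)],1).astype(int),q
E
python3 - <<'E'
from h import *
np.set_printoptions(precision=4,suppress=True,linewidth=200)
w=cap('wrist','w5');P,R,s=tool();print(P,np.arctan2(R[1,0],R[0,0])-np.pi/2,s['force'],R[2])
zu=P[2]-.0165
off=R@V(-.0024,-.0034,0)
for z in(zu-.002,zu,):
    a=fit([w],HB,[*(P+off)[:2],.085],z0=z,sig=(2,1),span=(.006,.006,.04));print(z,a,R.T@(np.r_[a[0][:2],P[2]]-P)*1000)
S=[.5835,.2675,.08]
for y in(-.075,.069,.075,.081):
    g,q=prof(w,S,.084,y); print(y,q[0],q[-1]);print(' '.join(f'{int(round(u*1000))}:{a}/{b}' for u,(a,b) in zip(np.linspace(-.045,.045,46),g)))
E
```

```text
[0.5817 0.269  0.1448] 0.08825103978619664 [ 0.2753 -0.1648 -3.7004] [-0.001  -0.0111 -0.9999]
0.12633908441988534 (array([0.5826, 0.268 , 0.0965]), np.float64(-191.39629531120485)) [-1.0976  0.8044 -0.0079]
0.12833908441988534 (array([0.583 , 0.2673, 0.1009]), np.float64(-186.3190016721705)) [-1.7988  1.1158 -0.0106]
-0.075 [271.0969 290.0535] [376.8741 291.7172]
-45:9/11 -43:9/10 -41:12/12 -39:9/11 -37:9/13 -35:10/10 -33:13/13 -31:9/11 -29:9/10 -27:10/11 -25:11/12 -23:11/14 -21:11/12 -19:7/9 -17:8/9 -15:11/11 -13:52/45 -11:181/156 -9:217/189 -7:216/186 -5:212/185 -3:213/184 -1:215/186 1:212/184 3:205/177 5:204/175 7:198/168 9:121/101 11:18/16 13:11/11 15:9/11 17:13/13 19:8/11 21:10/12 23:8/12 25:12/13 27:9/10 29:12/13 31:11/12 33:12/13 35:11/14 37:10/12 39:9/11 41:9/15 43:12/13 45:13/13
0.069 [261.6756 115.2221] [390.901  116.5321]
-45:89/31 -43:85/30 -41:85/31 -39:65/33 -37:13/49 -35:11/53 -33:12/53 -31:12/53 -29:11/52 -27:11/52 -25:11/51 -23:23/31 -21:68/57 -19:67/58 -17:88/75 -15:112/98 -13:111/96 -11:112/96 -9:114/98 -7:113/97 -5:109/94 -3:113/96 -1:112/97 1:110/96 3:111/97 5:1
[... 482 characters left out ...]
113/99 5:111/97 7:113/101 9:115/100 11:104/91 13:72/62 15:112/95 17:112/95 19:96/81 21:19/60 23:17/78 25:16/76 27:14/77 29:14/77 31:15/78 33:15/76 35:31/64 37:130/45 39:135/46 41:134/47 43:131/46 45:133/46
0.081 [260.6989  97.0971] [392.3564  98.3554]
-45:88/30 -43:86/30 -41:84/29 -39:65/32 -37:11/50 -35:12/61 -33:17/76 -31:17/79 -29:12/69 -27:11/55 -25:7/53 -23:27/35 -21:72/63 -19:72/62 -17:88/76 -15:113/99 -13:112/96 -11:112/97 -9:116/100 -7:116/100 -5:109/95 -3:113/99 -1:110/96 1:108/93 3:113/99 5:114/99 7:113/98 9:114/98 11:103/89 13:74/64 15:112/95 17:111/96 19:92/78 21:16/56 23:14/78 25:13/78 27:16/79 29:13/76 31:13/76 33:16/76 35:30/63 37:127/47 39:135/47 41:137/49 43:131/46 45:132/47
```

Run:
```python
from h import *
np.set_printoptions(precision=4,suppress=True,linewidth=200)
S=[.5835,.2675,.08]
from scipy.ndimage import gaussian_filter1d as G
def edge(w,y,z,lo,hi,ch):
    g,q=prof(w,S,z,y,lo,hi,80); d=np.gradient(G(g[:,ch].astype(float),2)); i=abs(d).argmax(); return np.linspace(lo,hi,80)[i],abs(d).max()
for n in('w2','w3','w4','w5'):
    w=load(n)
    for ch,lo,hi in((0,.025,.055),):
        ys=np.arange(-.06,.125,.01); e=np.array([edge(w,y,.058,lo,hi,ch) for y in ys]); k=e[:,1]>6
        k&=abs(e[:,0]-np.median(e[k,0]))<.004
        if k.sum()>4:
            f=np.polyfit(ys[k],e[k,0],1); print(n,'right edge yaw',S[2]-f[0],'off',f[1],k.sum())
# along-y profile over cheeks at z=.084
def yprof(w,u,z,c):
    yy=np.linspace(c-.02,c+.02,41); out=[]
    for y in yy: out.append(prof(w,S,z,y,u,u+.0001,2)[0][0,0])
    return ' '.join(f'{int(round((y-c)*1000))}:{v}' for y,v in zip(yy,out))
for n,us in(('w3',(-.02,.017)),('w4',(-.02,.017)),('w5',(-.019,.017))):
    for u in us:
        for c in((-.075,.075) if n!='w5' else (.075,)): print(n,u,c,yprof(load(n),u,.084,c))
for n in('w3','w4'):
    for c in(-.075,.075):
        g,q=prof(load(n),S,.084,c,-.03,.03,61);print(n,c,' '.join(f'{i-30}:{a}' for i,(a,b) in enumerate(g)))
```

```text
w2 right edge yaw 0.08239840106595597 off 0.03822318454363756 19
w3 right edge yaw 0.07686483520790065 off 0.03833934239918488 18
w4 right edge yaw 0.07699229639787061 off 0.03882107721066214 18
w5 right edge yaw 0.07880079946702188 off 0.040353764157228494 19
w3 -0.02 -0.075 -20:6 -19:8 -18:8 -17:6 -16:9 -15:17 -14:21 -13:26 -12:30 -11:31 -10:29 -9:33 -8:63 -7:130 -6:195 -5:218 -4:219 -3:218 -2:218 -1:218 0:219 1:218 2:218 3:218 4:218 5:218 6:219 7:221 8:212 9:172 10:110 11:95 12:133 13:175 14:193 15:176 16:119 17:72 18:62 19:58 20:43
w3 -0.02 0.075 -20:30 -19:30 -18:29 -17:29 -16:31 -15:29 -14:30 -13:30 -12:29 -11:51 -10:101 -9:163 -8:159 -7:159 -6:197 -5:205 -4:208 -3:213 -2:216 -1:216 0:216 1:217 2:216 3:216 4:216 5:215 6:215 7:215 8:211 9:144 10:37 11:27 12:28 13:27 14:29 15:28 16:28 17:28 18:29 19:30 20:32
w3 0.017 -0.075 -20:10 -19:14 -18:20 -17:24 -16:25 -15:27 -14:30 -13:32 -12:33 -11:31 -10:30 -9:35 -8:66 -7:132 -6:194 -5:215 -4:215 -3:215 -2:216 -1:216 0:216 1:216 2:216 3:216 4:215 5:216 6:217 7:217 8:208 9:171 10:98 11:47 12:33 13:33 14:33 15:33 16:32 17:33 18:33 19:33 20
[... 2976 characters left out ...]
147 -9:152 -8:150 -7:150 -6:152 -5:147 -4:146 -3:147 -2:148 -1:150 0:149 1:148 2:147 3:151 4:151 5:138 6:111 7:86 8:77 9:75 10:73 11:71 12:79 13:117 14:168 15:204 16:219 17:221 18:216 19:193 20:162 21:161 22:200 23:231 24:238 25:237 26:239 27:242 28:244 29:244 30:244
w4 0.075 -30:59 -29:58 -28:57 -27:56 -26:56 -25:59 -24:63 -23:83 -22:144 -21:204 -20:219 -19:221 -18:222 -17:221 -16:219 -15:219 -14:220 -13:219 -12:220 -11:220 -10:220 -9:220 -8:220 -7:219 -6:219 -5:219 -4:219 -3:220 -2:219 -1:218 0:217 1:217 2:213 3:202 4:185 5:161 6:119 7:84 8:75 9:75 10:75 11:76 12:83 13:109 14:162 15:201 16:217 17:218 18:217 19:201 20:161 21:140 22:184 23:230 24:240 25:243 26:243 27:243 28:243 29:243 30:244
```

Run:
```python
from h import *
plan([.5815,.2696,.104],np.pi/2+.079,6)
```

```text
rows 6 row [ 0.006  0.001  0.34  -0.026  0.002  0.022] max 0.34
```

apply_moves(deltas=[0.01,0,0.34,-0.03,0,0.02,0,0.01,0,0.34,-0.03,0,0.02,0,0.01,0,0.34,-0.03,0,0.02,0,0.01,0,0.34,-0.03,0,0.02,0,0,0,0.34,-0.02,0,0.02,0,0,0,0.34,-0.02,0,0.02,0,0,0,0,0,0,0,0,0,0,0,0,0,0,0])

```text
time_s: 9.12
position: [0.5825, 0.27, 0.1054]
eef_rot: [0.678, 0.735, 0.001, 0.001]
force: [-0.3, -0.7, -3.6]
opening: 0.143
grip_force: 61.0
```

Run:
```python
from h import *
np.set_printoptions(precision=4,suppress=True,linewidth=200)
P,R,s=tool();print(P,np.arctan2(R[1,0],R[0,0])-np.pi/2,s['force'],R[2],s['time_s'])
w=cap('wrist','w6');zu=P[2]-.0165
for z in(zu-.002,zu):
    a=fit([w],HB,[*P[:2],.08],z0=z,sig=(2,1),span=(.006,.006,.04));print(z,a,R.T@(np.r_[a[0][:2],P[2]]-P)*1000)
S=[.5819,.2683,.079]
for z,y in((.084,.075),(.0915,.068),(.0915,.095),(.058,.1),(.058,.03)):
    g,q=prof(w,S,z,y,-.032,.032,65); print(z,y,' '.join(f'{i-32}:{a}' for i,(a,b) in enumerate(g)))
# bar far end along y
print([ (y,prof(w,S,.0935,y/1000,0,.0001,2)[0][0,0]) for y in range(85,112)])
plan([.5815,.2696,.0885],np.pi/2+.079,3)
```

```text
[0.5825 0.27   0.1054] 0.07963961915657491 [-0.2916 -0.7437 -3.5953] [-0.0005  0.0027 -1.    ] 9.1167
0.08693656090731007 (array([0.5831, 0.2689, 0.0816]), np.float64(-199.87741798477742)) [-1.1736  0.459   0.0018]
0.08893656090731007 (array([0.583 , 0.2685, 0.079 ]), np.float64(-199.60722271753914)) [-1.5839  0.3101  0.0016]
0.084 0.075 -32:10 -31:11 -30:13 -29:11 -28:13 -27:16 -26:16 -25:18 -24:16 -23:12 -22:16 -21:62 -20:107 -19:111 -18:114 -17:114 -16:112 -15:89 -14:67 -13:72 -12:73 -11:79 -10:107 -9:118 -8:116 -7:115 -6:115 -5:120 -4:120 -3:121 -2:117 -1:116 0:116 1:120 2:120 3:116 4:114 5:117 6:119 7:120 8:119 9:120 10:121 11:119 12:111 13:79 14:63 15:90 16:118 17:120 18:119 19:120 20:116 21:73 22:18 23:15 24:16 25:17 26:14 27:14 28:16 29:14 30:16 31:17 32:17
0.0915 0.068 -32:11 -31:10 -30:10 -29:12 -28:11 -27:11 -26:9 -25:9 -24:6 -23:10 -22:11 -21:15 -20:58 -19:101 -18:105 -17:103 -16:104 -15:102 -14:70 -13:33 -12:29 -11:41 -10:90 -9:118 -8:119 -7:116 -6:116 -5:119 -4:120 -3:119 -2:119 -1:115 0:115 1:117 2:120 3:114 4:116 5:115 6:119 7:118 8:117 9:118 10:121 11:119 12:95 13:55
[... 1340 characters left out ...]
21:12 22:11 23:12 24:11 25:9 26:9 27:7 28:12 29:13 30:9 31:12 32:14
[(85, np.int64(118)), (86, np.int64(118)), (87, np.int64(117)), (88, np.int64(118)), (89, np.int64(116)), (90, np.int64(117)), (91, np.int64(118)), (92, np.int64(118)), (93, np.int64(117)), (94, np.int64(118)), (95, np.int64(119)), (96, np.int64(118)), (97, np.int64(120)), (98, np.int64(118)), (99, np.int64(119)), (100, np.int64(118)), (101, np.int64(90)), (102, np.int64(22)), (103, np.int64(17)), (104, np.int64(17)), (105, np.int64(14)), (106, np.int64(15)), (107, np.int64(19)), (108, np.int64(16)), (109, np.int64(16)), (110, np.int64(17)), (111, np.int64(15))]
rows 3 row [-0.007 -0.027  0.294  0.019  0.001  0.003] max 0.29
```

apply_moves(deltas=[-0.01,-0.02,0.3,0.02,0,0,0,-0.01,-0.02,0.3,0.02,0,0,0,0,-0.01,0.25,0.01,0,0,0,0,0,0,0,0,0,0,0,0,0,0,0,0,0])

```text
time_s: 9.58
position: [0.5816, 0.2695, 0.0884]
eef_rot: [0.678, 0.735, -0.0, -0.0]
force: [0.3, 0.9, -3.0]
opening: 0.146
grip_force: 61.0
```

Run:
```python
from h import *
np.set_printoptions(precision=4,suppress=True,linewidth=200)
P,R,s=tool();print(P,np.arctan2(R[1,0],R[0,0])-np.pi/2,s['force'],R[2],s['time_s'],s['wrist_torque'])
```

```text
[0.5816 0.2695 0.0884] 0.07965635506913338 [ 0.297   0.9434 -3.0279] [-0.0005 -0.0009 -1.    ] 9.5833 [-0.0132  0.0204 -0.0161]
```

apply_moves(deltas=[0,0,0.06,0,0,0,0,0,0,0.05,0,0,0,0,0,0,0,0,0,0,0])

```text
time_s: 9.83
position: [0.5821, 0.2697, 0.0871]
eef_rot: [0.678, 0.735, 0.0, 0.0]
force: [-0.0, -0.1, -4.1]
opening: 0.143
grip_force: 61.0
```

apply_moves(deltas=[0,0,0.05,0,0,0,0,0,0,0.05,0,0,0,0,0,0,0,0,0,0,0])

```text
time_s: 10.08
position: [0.5824, 0.2698, 0.0866]
eef_rot: [0.678, 0.735, 0.0, 0.0]
force: [-2.8, -1.4, 4.3]
opening: 0.146
grip_force: 62.0
```

Contact with the slot floors shows as +4 N at the expected height of 0.0866. Releasing.

apply_moves(deltas=[0,0,0,0,0,0,0.2,0,0,0,0,0,0,0.3,0,0,0,0,0,0,0.45,0,0,-0.3,0,0,0,0.45,0,0,-0.8,0,0,0,0.5,0,0,-1,0,0,0,0.5,0,0,-1,0,0,0,0.5,0,0,-1,0,0,0,0.5])

```text
time_s: 10.75
position: [0.5822, 0.2697, 0.1683]
eef_rot: [0.678, 0.735, 0.0, 0.0]
force: [-0.5, 0.1, 0.6]
opening: 0.498
grip_force: 0.0
```

Run:
```python
from h import *
np.set_printoptions(precision=4,suppress=True,linewidth=200)
P,R,s=tool();print(P,s['force'],s['opening'],s['time_s'])
w=cap('wrist','w7')
for z in(.068,.070):
    a=fit([w],BAR,[.582,.2685,.079],z0=z,sig=(2,1),span=(.006,.006,.04));print('bar',z,a)
S=[.5819,.2683,.079]
for z,y in((.084,.075),(.08,.095),(.08,.05),(.084,-.075),(.08,-.095)):
    g,q=prof(w,S,z,y,-.032,.032,65); print(z,y,q[32],' '.join(f'{i-32}:{a}' for i,(a,b) in enumerate(g)))
for lo in(-112,85): print([ (y,int(prof(w,S,.08,y/1000,0,.0001,2)[0][0,0])) for y in range(lo,lo+27,2)])
t=cap('top','top1')
print('top bar',fit([t],BAR,[.58,.266,.079],z0=.07,sig=(2,1),span=(.006,.006,.04)))
j=[load('w1'),t]
for n,ps in(('w1',[load('w1')]),('t0',[load('top0')]),('w3+',[load('w2')])):
    print('jaw',n,fit(ps,JAW,[.566,-.026,.05],z0=.004,sig=(3,1.2)), fit(ps,JAW,[.566,-.026,.05],z0=.004,sig=(3,1.2)))
print([b for b in r.boxes_of('jaw_mid',t)])
```

```text
[0.5822 0.2697 0.1683] [-0.5147  0.142   0.613 ] 0.49842108782205297 10.75
bar 0.068 (array([0.5832, 0.2685, 0.0791]), np.float64(-187.869132126392))
bar 0.07 (array([0.5832, 0.2689, 0.0786]), np.float64(-186.79596201751625))
0.084 0.075 [321.5583 106.2166] -32:11 -31:12 -30:13 -29:13 -28:14 -27:17 -26:18 -25:14 -24:9 -23:11 -22:29 -21:74 -20:107 -19:114 -18:113 -17:112 -16:106 -15:91 -14:95 -13:109 -12:103 -11:87 -10:86 -9:106 -8:118 -7:117 -6:117 -5:117 -4:118 -3:119 -2:120 -1:117 0:117 1:119 2:118 3:116 4:115 5:117 6:118 7:117 8:117 9:119 10:116 11:100 12:77 13:70 14:71 15:87 16:112 17:117 18:117 19:117 20:110 21:77 22:33 23:16 24:15 25:18 26:16 27:16 28:15 29:16 30:15 31:15 32:15
0.08 0.095 [321.5901  78.8341] -32:15 -31:18 -30:18 -29:15 -28:14 -27:16 -26:16 -25:19 -24:17 -23:18 -22:19 -21:17 -20:16 -19:16 -18:17 -17:19 -16:19 -15:18 -14:15 -13:13 -12:10 -11:26 -10:71 -9:109 -8:119 -7:118 -6:116 -5:117 -4:120 -3:120 -2:120 -1:116 0:116 1:119 2:118 3:114 4:115 5:118 6:120 7:118 8:117 9:119 10:119 11:106 12:61 13:26 14:19 15:20 16:18 17:19 18:18 19:19 20:19 21:17 22:18 23:16 24:16 
[... 1624 characters left out ...]
(93, 118), (95, 116), (97, 117), (99, 117), (101, 50), (103, 16), (105, 15), (107, 16), (109, 15), (111, 15)]
top bar (array([0.5814, 0.2618, 0.0893]), np.float64(-140.523459908155))
jaw w1 (array([ 0.5684, -0.0224,  0.0624]), np.float64(-166.21656647530583)) (array([ 0.5684, -0.0224,  0.0624]), np.float64(-166.21656647530583))
jaw t0 (array([ 0.5727, -0.0286,  0.0715]), np.float64(-199.35484749522092)) (array([ 0.5727, -0.0286,  0.0715]), np.float64(-199.35484749522092))
jaw w3+ (array([ 0.5694, -0.0192,  0.1075]), np.float64(-198.06421321593552)) (array([ 0.5694, -0.0192,  0.1075]), np.float64(-198.06421321593552))
[{'pixel': [303.6, 167.6], 'p': 0.8}, {'pixel': [446.5, 137.4], 'p': 0.59}]
```

The bar lies in both slots, its outline equally wide at both ends. It is 0.9 mm off laterally and within 0.5 mm lengthwise, so it is released and good. Next, the jaw.

Run:
```python
from h import *
row=plan([.568,-.022,.20],.07,24)
P,R,s=tool()
for k in(8,16,24): print(sim(P,R,row,k)[0])
```

```text
rows 24 row [-0.55   0.396 -0.062  0.002 -0.003  0.943] max 0.94
[0.63244214 0.1747608  0.18003224]
[0.6267421  0.06769737 0.19004574]
[ 0.568 -0.022  0.2  ]
```

apply_moves(deltas=[-0.55,0.4,-0.06,0,0,0.94,0.6,-0.55,0.4,-0.06,0,0,0.94,0.6,-0.55,0.4,-0.06,0,0,0.94,0.6,-0.55,0.4,-0.06,0,0,0.94,0.6,-0.55,0.4,-0.06,0,0,0.94,0.6,-0.55,0.4,-0.06,0,0,0.94,0.6,-0.55,0.4,-0.06,0,0,0.94,0.6,-0.55,0.4,-0.06,0,0,0.94,0.6])

```text
time_s: 11.57
position: [0.6309, 0.1734, 0.1745]
eef_rot: [0.847, 0.532, -0.001, -0.0]
force: [0.5, 0.8, 0.7]
opening: 0.601
grip_force: 0.0
```

apply_moves(deltas=[-0.55,0.4,-0.06,0,0,0.94,0.6,-0.55,0.4,-0.06,0,0,0.94,0.6,-0.55,0.4,-0.06,0,0,0.94,0.6,-0.55,0.4,-0.06,0,0,0.94,0.6,-0.55,0.4,-0.06,0,0,0.94,0.6,-0.55,0.4,-0.06,0,0,0.94,0.6,-0.55,0.4,-0.06,0,0,0.94,0.6,-0.55,0.4,-0.06,0,0,0.94,0.6])

```text
time_s: 12.23
position: [0.6256, 0.0661, 0.1842]
eef_rot: [0.956, 0.294, -0.001, -0.0]
force: [-0.0, -0.1, 0.1]
opening: 0.6
grip_force: 0.0
```

apply_moves(deltas=[-0.55,0.4,-0.06,0,0,0.94,0.6,-0.55,0.4,-0.06,0,0,0.94,0.6,-0.55,0.4,-0.06,0,0,0.94,0.6,-0.55,0.4,-0.06,0,0,0.94,0.6,-0.55,0.4,-0.06,0,0,0.94,0.6,-0.55,0.4,-0.06,0,0,0.94,0.6,-0.55,0.4,-0.06,0,0,0.94,0.6,-0.55,0.4,-0.06,0,0,0.94,0.6])

```text
time_s: 12.9
position: [0.5672, -0.0242, 0.1939]
eef_rot: [0.999, 0.036, -0.001, -0.0]
force: [0.5, 0.1, 0.4]
opening: 0.599
grip_force: 0.0
```

apply_moves(deltas=[0,0,0,0,0,0,0.6,0,0,0,0,0,0,0.6])

```text
time_s: 13.07
position: [0.5677, -0.0238, 0.1946]
eef_rot: [0.999, 0.038, -0.0, -0.0]
force: [0.4, -0.2, -0.3]
opening: 0.6
grip_force: 0.0
```

Run:
```python
from h import *
np.set_printoptions(precision=4,suppress=True,linewidth=200)
P,R,s=tool();print(P,np.arctan2(R[1,0],R[0,0]),s['qpos'],s['time_s'],s['opening'])
w=cap('wrist','w8')
print([(b['pixel'],b['p'],atz(w,b['pixel'],.025)) for b in r.boxes_of('jaw_mid',w)])
for x0 in([.568,-.022,.07],[.572,-.026,.07],[.566,-.02,.09]):
    print('jaw',fit([w],JAW,x0,z0=.004,sig=(3,1.2)))
S=[.5685,-.022,.07]
for u in(-.04,0,.04):
    S2=[S[0]-np.sin(S[2])*0,S[1],S[2]+np.pi/2]
    g,q=prof(w,S2,.042,-u,-.03,.03,61); print(u,q[0].round(),q[-1].round(),' '.join(f'{i-30}:{a}' for i,(a,b) in enumerate(g)))
for v in(-.012,0,.012):
    g,q=prof(w,S,.042,v,-.07,.07,71); print(v,' '.join(f'{2*i-70}:{a}' for i,(a,b) in enumerate(g)))
```

```text
[ 0.5677 -0.0238  0.1946] 0.07576171354546969 [-0.2206  0.0865  1.8763  0.0004  1.1799  1.2743] 13.0667 0.5998924065894234
[([322.7, 167.2], 0.6, array([ 0.5745, -0.0241,  0.025 ])), ([125.2, 136.7], 0.55, array([0.592 , 0.1948, 0.025 ]))]
jaw (array([ 0.5685, -0.0217,  0.0603]), np.float64(-163.51949805217475))
jaw (array([ 0.5685, -0.0217,  0.06  ]), np.float64(-163.51878894476536))
jaw (array([ 0.5686, -0.0217,  0.0607]), np.float64(-163.4997137277434))
-0.04 [347. 211.] [294. 210.] -30:64 -29:64 -28:64 -27:64 -26:64 -25:63 -24:62 -23:62 -22:61 -21:60 -20:61 -19:61 -18:60 -17:58 -16:70 -15:118 -14:186 -13:237 -12:251 -11:252 -10:253 -9:253 -8:253 -7:252 -6:251 -5:252 -4:253 -3:254 -2:254 -1:254 0:254 1:254 2:254 3:250 4:238 5:221 6:217 7:230 8:239 9:244 10:248 11:246 12:224 13:172 14:104 15:56 16:44 17:44 18:45 19:45 20:44 21:43 22:44 23:44 24:45 25:43 26:42 27:41 28:41 29:41 30:41
0 [348. 176.] [293. 176.] -30:80 -29:77 -28:76 -27:77 -26:76 -25:75 -24:75 -23:75 -22:75 -21:74 -20:73 -19:73 -18:71 -17:67 -16:84 -15:152 -14:217 -13:248 -12:254 -11:254 -10:254 -9:254 -8:254 -7:253 -6
[... 1492 characters left out ...]
254 16:254 18:254 20:254 22:254 24:254 26:254 28:254 30:254 32:254 34:254 36:254 38:254 40:254 42:254 44:254 46:254 48:254 50:254 52:254 54:253 56:194 58:85 60:35 62:56 64:69 66:70 68:70 70:70
0.012 -70:47 -68:47 -66:46 -64:45 -62:46 -60:44 -58:43 -56:44 -54:43 -52:42 -50:42 -48:45 -46:44 -44:63 -42:166 -40:224 -38:226 -36:221 -34:221 -32:226 -30:226 -28:190 -26:166 -24:178 -22:187 -20:186 -18:188 -16:188 -14:186 -12:186 -10:189 -8:211 -6:228 -4:229 -2:228 0:203 2:161 4:157 6:176 8:186 10:187 12:190 14:187 16:187 18:186 20:189 22:212 24:224 26:225 28:225 30:213 32:167 34:152 36:150 38:150 40:149 42:149 44:145 46:145 48:145 50:144 52:143 54:144 56:135 58:78 60:27 62:38 64:60 66:65 68:64 70:67
```

Run:
```python
from h import *
plan([.569,-.0217,.019],.061,9)
```

```text
rows 9 row [ 0.004 -0.009  0.978 -0.001  0.     0.025] max 0.98
```

apply_moves(deltas=[0,-0.01,0.98,0,0,0.02,0.5,0,-0.01,0.98,0,0,0.02,0.5,0,-0.01,0.98,0,0,0.03,0.5,0.01,-0.01,0.98,0,0,0.03,0.5,0.01,-0.01,0.98,0,0,0.03,0.5,0.01,-0.01,0.98,0,0,0.03,0.5,0.01,-0.01,0.98,0,0,0.03,0.5,0,0,0.6,0,0,0.02,0.5])

```text
time_s: 13.83
position: [0.5683, -0.0214, 0.044]
eef_rot: [1.0, 0.031, -0.001, -0.0]
force: [-0.1, -0.1, -0.4]
opening: 0.495
grip_force: 0.0
```

apply_moves(deltas=[0,0,0,0,0,0,0.5,0,0,0,0,0,0,0.5])

```text
time_s: 14.0
position: [0.5691, -0.0219, 0.0461]
eef_rot: [1.0, 0.031, -0.0, -0.0]
force: [0.0, 0.3, 0.3]
opening: 0.504
grip_force: 0.0
```

Run:
```python
from h import *
P,R,s=tool();print(s['force'],s['time_s'])
plan([.569,-.0217,.019],.061,1)
```

```text
[0.02425037 0.34764645 0.28415672] 14.0
rows 1 row [-1.000e-03 -8.000e-03  1.355e+00 -4.000e-03  1.100e-02  1.000e-02] max 1.35
```

apply_moves(deltas=[0,0,0.6,0,0,0,0.5,0,0,0.6,0,0,0,0.4,0,0,0.12,0,0,0,0.3,0,0,0,0,0,0,0.15,0,0,0,0,0,0,0,0,0,0,0,0,0,0,0,0,0,0,0,0,0,0,0,0,0,0,0,0])

```text
time_s: 14.67
position: [0.5694, -0.0224, 0.0205]
eef_rot: [1.0, 0.03, 0.001, 0.0]
force: [0.2, -0.8, -1.7]
opening: 0.103
grip_force: 61.4
```

Run:
```python
from h import *
np.set_printoptions(precision=4,suppress=True,linewidth=200)
P,R,s=tool();print(P,np.arctan2(R[1,0],R[0,0]),s['force'],s['time_s'],s['opening'],s['grip_force'])
# stand: fits on top1, w0, w1, scene0
ST=PLATE+circ(.03,.01)
a0=np.arctan2(-.464+.402,.725-.5004)
for n in('top1','top0','w0','w1','scene0'):
    print(n,fit([load(n)],ST,[.50,-.402,a0],sig=(3,1.2),span=(.01,.01,.06)))
print('all',fit([load(n) for n in('top1','w0','w1','scene0')],ST,[.50,-.402,a0],sig=(3,1.2),span=(.01,.01,.06)))
```

```text
[ 0.5694 -0.0224  0.0205] 0.0607624222326835 [ 0.1823 -0.8203 -1.6656] 14.6667 0.10323868102113726 61.365230083465576
top1 (array([ 0.5006, -0.399 , -0.294 ]), np.float64(-193.68339819202723))
top0 (array([ 0.5006, -0.399 , -0.2929]), np.float64(-194.83404547631278))
w0 (array([ 0.5029, -0.3959, -0.2861]), np.float64(-194.23599802021488))
w1 (array([ 0.5022, -0.3916, -0.3409]), np.float64(-171.26408477862392))
scene0 (array([ 0.4995, -0.3965, -0.278 ]), np.float64(-188.4888596594196))
all (array([ 0.5004, -0.3978, -0.3026]), np.float64(-723.2779066783335))
```

Run:
```python
from h import *
np.set_printoptions(precision=4,suppress=True,linewidth=220)
X0=[.501,-.398,-.293]
c,s=np.cos(X0[2]),np.sin(X0[2]);M=np.array([[c,-s,0],[s,c,0],[0,0,1]])
def score(w,segs,sg=1.2):
    g=cv2.GaussianBlur(w['frame'].astype(np.float32),(0,0),sg); gr=[cv2.Sobel(g,cv2.CV_32F,*d) for d in((1,0),(0,1))]
    tot=[]
    for a,b in segs:
        X=np.linspace(a,b,40)@M.T+[X0[0],X0[1],0]; q=proj(w,X).astype(np.float32); n=q[-1]-q[0]; n=V(-n[1],n[0])/np.linalg.norm(n)
        G=sum(n[k]*gr[k] for k in(0,1)).astype(np.float32); v=abs(cv2.remap(G,q[:,:1].copy(),q[:,1:].copy(),1,borderMode=cv2.BORDER_CONSTANT)[:,0].sum(-1)) if 0 else 0
        v=sum(abs(cv2.remap(np.ascontiguousarray(G[:,:,ch]),q[:,:1].copy(),q[:,1:].copy(),1)[:,0]) for ch in range(3))
        tot.append(np.minimum(v,200).mean())
    return tot
hs=np.arange(.19,.281,.005)
print('scene: top-left,top-right,bottom-right   (lines along x .15-.2)')
for h in hs:
    L=[(V(.15,.023,h+.023),V(.2,.023,h+.023)),(V(.15,-.023,h+.023),V(.2,-.023,h+.023)),(V(.15,-.023,h-.023),V(.2,-.023,h-.023))]
    print(round(h,3),np.round(score(load('scene0'),L)),np.round(score(load('top1'),L)),np.round(score(load('w0'),L)))
for n in('scene0','top1','w0'):
    w=load(n); print(n,'lens axis pts h=.2,.27:',[proj(w,(M@V(x,0,h)+[X0[0],X0[1],0]))[0].round(1).tolist() for h in(.2,.27) for x in(.11,.2)],'post top',proj(w,(M@V(.235,0,.338)+[X0[0],X0[1],0]))[0].round(1))
```

```text
scene: top-left,top-right,bottom-right   (lines along x .15-.2)
0.19 [ 50. 132.  76.] [100.  11.  52.] [15. 76.  8.]
0.195 [44. 60. 86.] [98.  6. 47.] [14. 18. 10.]
0.2 [53. 17. 95.] [102.  11.  39.] [12. 12.  8.]
0.205 [60. 57. 66.] [107.  20.  29.] [19. 11. 13.]
0.21 [ 70. 195.  37.] [129.  27.  18.] [17. 11. 42.]
0.215 [ 79. 200.  60.] [151.  27.   8.] [54. 11. 94.]
0.22 [ 83. 200. 135.] [159.  26.   8.] [ 5. 71. 42.]
0.225 [ 86. 200. 181.] [154.  26.  14.] [ 6. 68. 34.]
0.23 [ 86. 200. 163.] [133.  29.  15.] [ 4. 11. 42.]
0.235 [ 77. 133. 138.] [96. 39. 12.] [ 5. 12. 80.]
0.24 [53. 61. 74.] [95. 58.  7.] [ 3.  9. 30.]
0.245 [93. 58. 23.] [121.  87.   9.] [ 2.  7. 13.]
0.25 [124. 102.  39.] [185. 123.  18.] [ 2.  7. 11.]
0.255 [145. 178. 161.] [200. 155.  26.] [11.  3.  9.]
0.26 [158. 200. 200.] [200. 170.  27.] [25. 20. 11.]
0.265 [140. 200. 200.] [200. 162.  26.] [ 0.  0. 51.]
0.27 [ 80. 180. 200.] [200. 140.  26.] [ 0.  0. 81.]
0.275 [ 36.  68. 200.] [200. 125.  28.] [ 0.  0. 12.]
0.28 [ 37.  43. 159.] [200. 104.  36.] [ 0.  0. 10.]
scene0 lens axis pts h=.2,.27: [[243.2, 279.6], [264.8, 308.1], [239.6, 250.8], [261.8, 278.3]] post top [268.7 258. ]
top1 lens axis pts h=.2,.27: [[460.6, 140.3], [469.6, 107.3], [469.2, 133.7], [478.7, 98.7]] post top [492.6  75. ]
w0 lens axis pts h=.2,.27: [[499.8, 292.9], [593.3, 274.4], [555.0, 352.3], [680.3, 329.6]] post top [919.9 421. ]
```

apply_moves(deltas=[0,0,-0.2,0,0,0,0,0,0,-0.6,0,0,0,0,0,0,-1,0,0,0,0,0,0,-1,0,0,0,0,0,0,-1,0,0,0,0,0,0,-1,0,0,0,0,0,0,-1,0,0,0,0,0,0,-1,0,0,0,0])

```text
time_s: 15.33
position: [0.5693, -0.0223, 0.1587]
eef_rot: [1.0, 0.03, 0.001, 0.0]
force: [-0.4, -1.1, -1.1]
opening: 0.103
grip_force: 61.4
```

The jaw is gripped and lifted. The lens height comes out near 0.26. Next: refine that height, check the held jaw, and plan.

Run:
```python
from h import *
np.set_printoptions(precision=4,suppress=True,linewidth=220)
P,R,s=tool();print(P,np.arctan2(R[1,0],R[0,0]),s['force'])
w=cap('wrist','w9'); yaw=np.arctan2(R[1,0],R[0,0])
FIN=[(V(.02,-.005,.038),V(.055,-.005,.038)),(V(.02,.005,.038),V(.055,.005,.038)),(V(.055,-.005,.038),V(.055,.005,.038)),(V(.02,-.015,.008),V(.055,-.015,.008)),(V(.02,.015,.008),V(.055,.015,.008)),(V(.055,-.015,.008),V(.055,-.005,.008))]
for dz in(.014,.0165,.019):
    a=fit([w],FIN,[P[0],P[1],yaw],z0=P[2]-dz,sig=(2,1),span=(.005,.005,.04));print('held jaw',dz,a,(R.T@V(a[0][0]-P[0],a[0][1]-P[1],0))*1000,a[0][2]-yaw)
from scipy.optimize import minimize
row=plan([.48,-.25,.27],1.278,18)
for k in(6,12,18): p,r_=sim(P,R,row,k);print(p)
plan([.501,-.398,.2555],1.278,8,P=p,Rm=r_)
```

```text
[ 0.5693 -0.0223  0.1587] 0.06085364359724171 [-0.3752 -1.0849 -1.0804]
held jaw 0.014 (array([ 0.5695, -0.0233,  0.07  ]), np.float64(-175.90709639586944)) [0.1733 1.0325 0.001 ] 0.009114912026227717
held jaw 0.0165 (array([ 0.5692, -0.0235,  0.0726]), np.float64(-176.06897851088902)) [-0.0924  1.2234  0.0005] 0.011769287412300905
held jaw 0.019 (array([ 0.5689, -0.0238,  0.077 ]), np.float64(-175.81949126282535)) [-0.4275  1.4597 -0.0001] 0.016169027342902126
rows 18 row [-0.616  0.38  -0.297  0.007 -0.006 -0.968] max 0.97
[ 0.508  -0.0832  0.1943]
[ 0.4759 -0.1633  0.2299]
[ 0.4781 -0.2497  0.2653]
rows 8 row [-0.846  0.405  0.06  -0.014  0.001 -0.   ] max 0.85
```

apply_moves(deltas=[-0.62,0.38,-0.3,0,0,-0.97,0,-0.62,0.38,-0.3,0,0,-0.97,0,-0.62,0.38,-0.3,0,0,-0.97,0,-0.62,0.38,-0.3,0,0,-0.97,0,-0.62,0.38,-0.3,0,0,-0.97,0,-0.62,0.38,-0.3,0,0,-0.97,0,-0.62,0.38,-0.3,0,0,-0.97,0,-0.62,0.38,-0.3,0,0,-0.97,0])

```text
time_s: 16.05
position: [0.4924, -0.1088, 0.2048]
eef_rot: [0.954, 0.298, 0.001, 0.0]
force: [0.6, -0.6, -2.1]
opening: 0.099
grip_force: 61.6
```

apply_moves(deltas=[-0.62,0.38,-0.3,0,0,-0.97,0,-0.62,0.38,-0.3,0,0,-0.97,0,-0.62,0.38,-0.3,0,0,-0.97,0,-0.62,0.38,-0.3,0,0,-0.97,0,-0.62,0.38,-0.3,0,0,-0.97,0,-0.62,0.38,-0.3,0,0,-0.97,0,-0.62,0.38,-0.3,0,0,-0.97,0,-0.62,0.38,-0.3,0,0,-0.97,0])

```text
time_s: 16.72
position: [0.4719, -0.2221, 0.2528]
eef_rot: [0.84, 0.543, 0.0, 0.0]
force: [0.5, -0.2, -1.7]
opening: 0.104
grip_force: 61.6
```

apply_moves(deltas=[-0.6,0.38,-0.3,0,0,-0.97,0,-0.6,0.38,-0.3,0,0,-0.97,0,0,0,0,0,0,0,0])

```text
time_s: 16.97
position: [0.4777, -0.2519, 0.2661]
eef_rot: [0.802, 0.597, 0.0, 0.002]
force: [0.3, 0.3, -1.2]
opening: 0.106
grip_force: 61.6
```

Run:
```python
from h import *
np.set_printoptions(precision=4,suppress=True,linewidth=220)
P,R,s=tool();print(P,np.arctan2(R[1,0],R[0,0]),s['force'],R[2],s['time_s'])
w=cap('wrist','w10')
ST=PLATE+circ(.03,.01); DI=circ(.03,.01)
for sg in((3,1.2),(1.2,)):
    print('stand wrist',fit([w],ST,[.501,-.398,-.293],sig=sg,span=(.01,.01,.06)),'disc',fit([w],DI,[.501,-.398,-.293],sig=sg,span=(.01,.01,.06))[0][:2])
plan([.501,-.398,.2555],1.278,8)
```

```text
[ 0.4777 -0.2519  0.2661] 1.2794165806225979 [ 0.2963  0.2612 -1.17  ] [-0.0021  0.0041 -1.    ] 16.9667
stand wrist (array([ 0.5016, -0.3965, -0.3268]), np.float64(-168.30122342139754)) disc [ 0.5016 -0.4009]
stand wrist (array([ 0.5016, -0.3965, -0.3267]), np.float64(-168.2995289522657)) disc [ 0.5029 -0.3962]
rows 8 row [-0.84   0.408  0.061  0.004  0.001 -0.001] max 0.84
```

```bash
cat > st.py <<'E'
from h import *
from scipy.ndimage import gaussian_filter1d as G
np.set_printoptions(precision=4,suppress=True,linewidth=220)
def lines(n,S=(.501,-.398,-.293),z=.004):
    w=load(n); S2=[S[0],S[1],S[2]+np.pi/2]
    for sgn in(1,-1):
        xs=np.arange(-.035,.25,.006);e=[];k=[]
        for x in xs:
            lo,hi=sorted((sgn*.035,sgn*.065)); u=np.linspace(lo,hi,61)
            g,q=prof(w,S2,z,-x,lo,hi,61)
            ok=(q[:,0]>3).all() and (q[:,0]<636).all() and (q[:,1]>3).all() and(q[:,1]<396).all()
            d=abs(np.gradient(G(g[:,0].astype(float),3))); i=d.argmax(); e.append(u[i]); k.append(ok and d[i]>1.2 and 2<i<58)
        e,k=np.array(e),np.array(k)
        if k.sum()<6: print(n,sgn,'few');continue
        best=None
        rng=np.random.default_rng(0); I=np.where(k)[0]
        for _ in range(300):
            a,b=rng.choice(I,2,False)
            f=np.polyfit(xs[[a,b]],e[[a,b]],1); inl=k&(abs(np.polyval(f,xs)-e)<.0015)
            if best is None or inl.sum()>best.sum(): best=inl
        f=np.polyfit(xs[best],e[best],1); print(n,sgn,'yaw',S[2]+f[0],'off at 0',f[1],best.sum(),k.sum(),'x',xs[best].min(),xs[best].max())
E
python3 - <<'E'
from st import *
for n in('top0','top1','scene0','w0','w1','w10'): lines(n)
E
```

```text
top0 1 yaw -0.2933106891606427 off at 0 0.05148956677939495 47 48 x -0.035 0.24699999999999991
top0 -1 yaw -0.2900912207754313 off at 0 -0.05244475143159354 38 47 x -0.035 0.18699999999999994
top1 1 yaw -0.29319683036492955 off at 0 0.051477795717940276 47 48 x -0.035 0.24699999999999991
top1 -1 yaw -0.2908480504796295 off at 0 -0.05234775868986395 38 47 x -0.035 0.18699999999999994
scene0 1 yaw -0.2913987577007281 off at 0 0.05118838653836361 24 45 x -0.035 0.24699999999999991
scene0 -1 yaw -0.2896385240775486 off at 0 -0.050200641025640994 40 40 x -0.035 0.19899999999999993
w0 1 yaw -0.2894312852800693 off at 0 0.05477796623968735 48 48 x -0.035 0.24699999999999991
w0 -1 yaw -0.28704048918267444 off at 0 -0.04936031379855966 40 48 x -0.035 0.24699999999999991
w1 1 yaw -0.2899289122396735 off at 0 0.0558888734218666 32 39 x -0.035 0.24699999999999991
w1 -1 yaw -0.29173737373737374 off at 0 -0.03851641414141412 11 24 x -0.023000000000000007 0.10299999999999995
w10 1 yaw -0.29191445940078153 off at 0 0.0535515993631495 48 48 x -0.035 0.24699999999999991
w10 -1 yaw -0.2887578532764486 off at 0 -0.050908696121572235 34 45 x -0.035 0.24699999999999991
```

Run:
```python
from h import *
plan([.5015,-.3973,.2565],1.280,9)
```

```text
rows 9 row [-0.742  0.364  0.049  0.004  0.001 -0.004] max 0.74
```

apply_moves(deltas=[-0.74,0.36,0.05,0,0,0,0,-0.74,0.36,0.05,0,0,0,0,-0.74,0.36,0.05,0,0,0,0,-0.74,0.36,0.05,0,0,0,0,-0.74,0.36,0.05,0,0,0,0,-0.74,0.36,0.05,0,0,0,0,-0.74,0.36,0.05,0,0,0,0,-0.74,0.36,0.05,0,0,0,0])

```text
time_s: 17.68
position: [0.4983, -0.3813, 0.2554]
eef_rot: [0.802, 0.597, 0.0, -0.0]
force: [-0.3, -0.4, -1.2]
opening: 0.102
grip_force: 61.6
```

apply_moves(deltas=[-0.7,0.36,0.05,0,0,0,0,0,0,0,0,0,0,0,0,0,0,0,0,0,0])

```text
time_s: 17.93
position: [0.5009, -0.396, 0.2542]
eef_rot: [0.803, 0.596, 0.0, -0.001]
force: [-0.4, -0.0, -1.3]
opening: 0.1
grip_force: 61.6
```

Run:
```python
from st import *
P,R,s=tool();print(P,np.arctan2(R[1,0],R[0,0]),s['force'],R[2],s['time_s'])
sc=cap('scene','scene2');tp=cap('top','top2');w=cap('wrist','w11')
S=np.array([.5015,-.3973,-.291]);c,si=np.cos(S[2]),np.sin(S[2]);M=np.array([[c,-si,0],[si,c,0],[0,0,1]])
g=cv2.GaussianBlur(sc['frame'].astype(np.float32),(0,0),.7).mean(2)
# camera body: vertical profiles on its -y side face plane (y=-.023) at several x, and top lines
for x in(.15,.165,.18,.195):
    z=np.linspace(.2,.31,111); q=proj(sc,np.stack([np.full(111,x),np.full(111,-.023),z],1)@M.T+[S[0],S[1],0]).astype(np.float32)
    v=cv2.remap(g,q[:,:1].copy(),q[:,1:].copy(),1)[:,0]; d=np.gradient(G(v,2)); pk=[i for i in range(1,110) if abs(d[i])>abs(d[i-1]) and abs(d[i])>=abs(d[i+1]) and abs(d[i])>.8]
    print('side x',x,[(round(z[i],3),round(d[i],1)) for i in pk])
# held jaw: side profiles in scene at jaw end section plane facing -y end and +x face (long side towards lens)
for u in(-.04,-.02,.02,.04):
    z=np.linspace(.2,.31,111); q=proj(sc,np.stack([np.full(111,.005),np.full(111,u),z],1)@M.T+[S[0],S[1],0]).astype(np.float32)
    v=cv2.remap(g,q[:,:1].copy(),q[:,1:].copy(),1)[:,0]; d=np.gradient(G(v,2)); pk=[i for i in range(1,110) if abs(d[i])>abs(d[i-1]) and abs(d[i])>=abs(d[i+1]) and abs(d[i])>.8]
    print('jaw y',u,q[55].round(),[(round(z[i],3),round(d[i],1)) for i in pk])
print([b for b in r.boxes_of('jaw_mid',sc)], proj(sc,P+[0,0,.0025]))
```

```text
[ 0.5009 -0.396   0.2542] 1.2779861994700132 [-0.3712 -0.0331 -1.3321] [ 0.0012 -0.0009 -1.    ] 17.9333
side x 0.15 [(np.float64(0.205), np.float32(-2.5)), (np.float64(0.223), np.float32(1.8)), (np.float64(0.24), np.float32(-5.1)), (np.float64(0.282), np.float32(4.4)), (np.float64(0.293), np.float32(-12.5)), (np.float64(0.308), np.float32(1.3))]
side x 0.165 [(np.float64(0.207), np.float32(1.8)), (np.float64(0.218), np.float32(-2.4)), (np.float64(0.23), np.float32(-2.0)), (np.float64(0.241), np.float32(-4.7)), (np.float64(0.282), np.float32(4.7)), (np.float64(0.305), np.float32(-13.7))]
side x 0.18 [(np.float64(0.203), np.float32(2.6)), (np.float64(0.222), np.float32(-1.0)), (np.float64(0.24), np.float32(-6.1)), (np.float64(0.282), np.float32(4.7))]
side x 0.195 [(np.float64(0.206), np.float32(10.3)), (np.float64(0.226), np.float32(-0.9)), (np.float64(0.241), np.float32(-7.1)), (np.float64(0.282), np.float32(4.7))]
jaw y -0.04 [200. 236.] [(np.float64(0.216), np.float32(11.8)), (np.float64(0.231), np.float32(-6.2)), (np.float64(0.238), np.float32(12.2)), (np.float64(0.247), np.float
[... 180 characters left out ...]
at32(-5.9)), (np.float64(0.238), np.float32(11.8)), (np.float64(0.247), np.float32(-13.7)), (np.float64(0.275), np.float32(14.5)), (np.float64(0.284), np.float32(-6.4)), (np.float64(0.307), np.float32(-3.1))]
jaw y 0.02 [228. 226.] [(np.float64(0.208), np.float32(9.9)), (np.float64(0.232), np.float32(-6.7)), (np.float64(0.281), np.float32(-9.6)), (np.float64(0.307), np.float32(5.7))]
jaw y 0.04 [237. 223.] [(np.float64(0.21), np.float32(8.9)), (np.float64(0.231), np.float32(-4.8)), (np.float64(0.239), np.float32(2.0)), (np.float64(0.248), np.float32(-3.0)), (np.float64(0.276), np.float32(3.4)), (np.float64(0.284), np.float32(2.1))]
[{'pixel': [214.2, 230.8], 'p': 0.71}] [[217.9689 227.1335]]
```

Run:
```python
from st import *
S=np.array([.5015,-.3973,-.291]);c,si=np.cos(S[2]),np.sin(S[2]);M=np.array([[c,-si,0],[si,c,0],[0,0,1]])
sc=load('scene0');tp=load('top1')
g=cv2.GaussianBlur(sc['frame'].astype(np.float32),(0,0),.6).mean(2)
for x in(.112,.117,.122,.127,.132,.14,.16):
    z=np.linspace(.22,.305,44); q=proj(sc,np.stack([np.full(44,x),np.zeros(44),z],1)@M.T+[S[0],S[1],0]).astype(np.float32)
    v=cv2.remap(g,q[:,:1].copy(),q[:,1:].copy(),1)[:,0]; print(x,' '.join(f'{int(a*1000)}:{int(b)}' for a,b in zip(z,v)))
# top view: body width position across y at height z=.283 -> h check by centring on axis & width
gt=cv2.GaussianBlur(tp['frame'].astype(np.float32),(0,0),.6).mean(2)
for x in(.115,.125,.16,.19):
  for zz in(.26,.283):
    y=np.linspace(-.05,.05,51); q=proj(tp,np.stack([np.full(51,x),y,np.full(51,zz)],1)@M.T+[S[0],S[1],0]).astype(np.float32)
    v=cv2.remap(gt,q[:,:1].copy(),q[:,1:].copy(),1)[:,0]; print('top',x,zz,' '.join(f'{int(round(a*1000))}:{int(b)}' for a,b in zip(y,v)))
for n in('top2',): lines(n)
# jaw in top/scene2 pose
s2=load('scene2')
J=[(V(-.055,-.015,.0),V(-.055,-.015,.008)),(V(-.055,-.015,0),V(.055,-.015,0)),(V(-.055,-.015,.008),V(.055,-.015,.008)),(V(-.055,-.005,.038),V(-.02,-.005,.038)),(V(-.055,.005,.038),V(-.02,.005,.038)),(V(-.055,-.005,.008),V(-.055,-.005,.038)),(V(-.055,.005,.008),V(-.055,.005,.038))]
for y0 in(1.26,1.28,1.30): print('jaw scene',fit([s2],J,[.5009,-.396,y0],z0=.2377,sig=(2,1),span=(.006,.006,.03)))
```

```text
0.112 220:89 221:94 223:100 225:109 227:118 229:127 231:134 233:140 235:144 237:147 239:149 241:150 243:150 245:150 247:150 249:150 251:150 253:149 255:146 257:135 259:112 261:79 263:51 265:41 267:38 269:37 271:37 273:37 275:36 277:36 279:37 281:41 283:45 285:48 287:50 289:51 291:54 293:67 295:84 297:95 299:100 301:102 303:104 305:106
0.117 220:89 221:93 223:99 225:108 227:118 229:127 231:134 233:140 235:144 237:147 239:149 241:150 243:150 245:150 247:150 249:150 251:150 253:150 255:150 257:150 259:148 261:139 263:116 265:84 267:55 269:41 271:38 273:37 275:36 277:36 279:35 281:35 283:36 285:40 287:45 289:48 291:50 293:52 295:59 297:71 299:88 301:97 303:100 305:101
0.122 220:89 221:94 223:100 225:107 227:117 229:127 231:135 233:141 235:144 237:146 239:148 241:149 243:150 245:150 247:150 249:150 251:150 253:150 255:149 257:149 259:150 261:150 263:149 265:142 267:121 269:89 271:60 273:43 275:37 277:36 279:36 281:34 283:34 285:35 287:36 289:39 291:44 293:48 295:52 297:58 299:69 301:82 303:94 305:99
0.127 220:89 221:93 223:100 225:109 227:118 229:126 231:134 233:141 235:145 237:147 239:14
[... 3972 characters left out ...]
1 -22:122 -20:123 -18:122 -16:122 -14:122 -12:122 -10:122 -8:122 -6:122 -4:122 -2:122 0:122 2:122 4:122 6:122 8:122 10:122 12:122 14:121 16:117 18:103 20:78 22:52 24:38 26:34 28:38 30:51 32:71 34:93 36:111 38:125 40:136 42:140 44:140 46:140 48:140 50:139
top2 1 yaw -0.2904579221054866 off at 0 0.05101208129045952 46 48 x -0.035 0.24699999999999991
top2 -1 yaw -0.31075332225913616 off at 0 -0.03656418189368773 15 31 x 0.06099999999999997 0.24699999999999991
jaw scene (array([ 0.5042, -0.3969,  1.2123]), np.float64(-185.63110320036182))
jaw scene (array([ 0.5041, -0.3971,  1.2152]), np.float64(-185.62926786790123))
jaw scene (array([ 0.5051, -0.4004,  1.3952]), np.float64(-172.67513953662143))
```

```bash
cat > ht.py <<'E'
from st import *
D=circ(.03,.01); PT=circ(.01,.338)
yaw=-.291;c,si=np.cos(yaw),np.sin(yaw);M=np.array([[c,-si,0],[si,c,0],[0,0,1]])
def score(w,segs,S,sg=1.):
    gr=[[cv2.Sobel(cv2.GaussianBlur(w['frame'][:,:,ch].astype(np.float32),(0,0),sg),cv2.CV_32F,*d) for d in((1,0),(0,1))] for ch in range(3)]
    out=[]
    for a,b in segs:
        q=proj(w,np.linspace(a,b,20)@M.T+[S[0],S[1],0]).astype(np.float32); n=q[-1]-q[0]; n=V(-n[1],n[0])/np.linalg.norm(n)
        out.append(sum(np.minimum(abs(sum(n[k]*cv2.remap(gr[ch][k],q[:,:1].copy(),q[:,1:].copy(),1)[:,0] for k in(0,1))),300).mean() for ch in range(3)))
    return np.array(out)
def rim(h,rad,x=.11,n=24):
    t=np.linspace(0,2*np.pi,n+1); a=[V(x,rad*np.cos(u),h+rad*np.sin(u)) for u in t]; return list(zip(a[:-1],a[1:]))
E
python3 - <<'E'
from ht import *
for n in('scene0','top1'):
    w=load(n)
    d=fit([w],D,[.501,-.398,yaw],sig=(2,1),span=(.006,.006,.0001))[0][:2]
    p0=M@V(.235,0,0)+[.501,-.398,0]
    p=fit([w],PT,[p0[0],p0[1],yaw],sig=(2,1),span=(.006,.006,.0001))
    b=(p[0][:2]-(M@V(.235,0,0))[:2])
    print(n,'disc->',d,'post->',b,p[1])
    S=d+(b-d)*(.255/.33)
    hs=np.arange(.24,.285,.001)
    Ls=[]
    for h in hs:
        box=[(V(.15,sy*.023,h+sz*.023),V(.2,sy*.023,h+sz*.023)) for sy,sz in((1,1),(-1,1),(-1,-1),(1,-1))]
        Ls.append(np.r_[score(w,box,S),[score(w,rim(h,rr),S).mean() for rr in(.016,.017,.018,.019)]])
    Ls=np.array(Ls)
    for k,nm in enumerate(['+y top','-y top','-y bot','+y bot','rim16','rim17','rim18','rim19']):
        o=np.argsort(-Ls[:,k])[:4]; print(nm,[(round(hs[i],3),int(Ls[i,k])) for i in o])
E
```

```text
scene0 disc-> [ 0.501 -0.398] post-> [ 0.5019 -0.3997] -195.09739171475348
+y top [(np.float64(0.259), 230), (np.float64(0.257), 229), (np.float64(0.258), 229), (np.float64(0.26), 225)]
-y top [(np.float64(0.264), 402), (np.float64(0.263), 396), (np.float64(0.265), 396), (np.float64(0.266), 380)]
-y bot [(np.float64(0.269), 627), (np.float64(0.268), 624), (np.float64(0.27), 623), (np.float64(0.271), 613)]
+y bot [(np.float64(0.274), 87), (np.float64(0.275), 87), (np.float64(0.273), 87), (np.float64(0.276), 87)]
rim16 [(np.float64(0.274), 311), (np.float64(0.275), 307), (np.float64(0.273), 303), (np.float64(0.276), 295)]
rim17 [(np.float64(0.275), 313), (np.float64(0.274), 308), (np.float64(0.276), 304), (np.float64(0.273), 295)]
rim18 [(np.float64(0.275), 305), (np.float64(0.276), 304), (np.float64(0.274), 297), (np.float64(0.277), 289)]
rim19 [(np.float64(0.276), 291), (np.float64(0.275), 289), (np.float64(0.277), 285), (np.float64(0.262), 283)]
top1 disc-> [ 0.501 -0.398] post-> [ 0.5006 -0.3992] -199.99999999999994
+y top [(np.float64(0.265), 594), (np.float64(0.266), 594), (np.float64(0.264), 591), (np.float64(0.267), 591)]
-y top [(np.float64(0.259), 193), (np.float64(0.26), 193), (np.float64(0.258), 192), (np.float64(0.261), 191)]
-y bot [(np.float64(0.284), 55), (np.float64(0.283), 50), (np.float64(0.282), 46), (np.float64(0.281), 43)]
+y bot [(np.float64(0.267), 308), (np.float64(0.266), 308), (np.float64(0.265), 307), (np.float64(0.268), 307)]
rim16 [(np.float64(0.262), 402), (np.float64(0.263), 401), (np.float64(0.261), 400), (np.float64(0.264), 399)]
rim17 [(np.float64(0.265), 397), (np.float64(0.266), 397), (np.float64(0.264), 395), (np.float64(0.267), 395)]
rim18 [(np.float64(0.266), 396), (np.float64(0.267), 395), (np.float64(0.268), 395), (np.float64(0.265), 395)]
rim19 [(np.float64(0.268), 388), (np.float64(0.267), 388), (np.float64(0.269), 387), (np.float64(0.266), 386)]
```

Run:
```python
from ht import *
import h
def blob(n,x0=(.501,-.398),z=.01,th=None):
    w=load(n);f=w['frame'].astype(np.float32).min(2); q=proj(w,[[*x0,z]])[0].astype(int)
    k=16 if n[0] in'st' else 40
    x1,y1=max(q[0]-k,0),max(q[1]-k,0);sub=f[y1:q[1]+k,x1:q[0]+k]
    t=(np.percentile(sub,95)+np.median(sub))/2
    L=cv2.connectedComponentsWithStats((sub>t).astype(np.uint8))
    # sub-pixel weighting
    i=1+L[2][1:,4].argmax(); m=cv2.dilate((L[1]==i).astype(np.uint8),np.ones((3,3)))*np.clip((sub-t*.6),0,t*.6)
    ys,xs=np.indices(sub.shape); cx=(m*xs).sum()/m.sum()+x1; cy=(m*ys).sum()/m.sum()+y1
    X=atz(w,(cx,cy),z); return X[:2],(cx,cy),L[2][i]
for n in('scene0','top0','top1','w0','w1','w10'): print(n,*blob(n))
# unclipped fits for post top
for n in('scene0','top1'):
    w=dict(load(n)); w['frame']=(w['frame']*.25).astype(np.uint8)
    p0=M@V(.235,0,0)+[.501,-.398,0]
    for x0 in((0,0),(.003,-.003)):
        p=fit([w],PT,[p0[0]+x0[0],p0[1]+x0[1],yaw],sig=(2,1),span=(.006,.006,.0001)); d=fit([w],D,[.501+x0[0],-.398+x0[1],yaw],sig=(2,1),span=(.006,.006,.0001))
        print(n,'post->',p[0][:2]-(M@V(.235,0,0))[:2],p[1],'disc',d[0][:2],d[1])
```

```text
scene0 [ 0.5007 -0.3978] (np.float64(230.68039079606086), np.float64(315.08640490622804)) [  4   7  27  19 407]
top0 [ 0.501  -0.4004] (np.float64(432.43709910826294), np.float64(190.33304861856467)) [  8   7  20  20 317]
top1 [ 0.501  -0.4004] (np.float64(432.4351298839217), np.float64(190.3339155282461)) [  8   7  20  20 317]
w0 [ 0.5013 -0.3962] (np.float64(364.40017176677594), np.float64(231.909543434147)) [ 23  24  36  33 949]
w1 [ 0.5015 -0.396 ] (np.float64(355.7683536208928), np.float64(314.211663995681)) [ 25  26  33  27 719]
w10 [ 0.5072 -0.3957] (np.float64(365.53675880248255), np.float64(239.17646339818185)) [ 26  23  34  35 786]
scene0 post-> [ 0.5012 -0.3982] -87.067366450129 disc [ 0.5009 -0.3974] -148.45946758783955
scene0 post-> [ 0.5012 -0.3982] -87.06889097177661 disc [ 0.5009 -0.3974] -148.46257547758367
top1 post-> [ 0.501  -0.3996] -95.56845080314658 disc [ 0.5013 -0.4   ] -146.27938922155755
top1 post-> [ 0.5011 -0.3996] -95.56665453075458 disc [ 0.5013 -0.4   ] -146.2790474564801
```

Run:
```python
from ht import *
for n,S in(('scene0',(.5011,-.398)),('top1',(.5011,-.3997))):
    w=dict(load(n)); w['frame']=(w['frame']*.3).astype(np.uint8)
    hs=np.arange(.245,.285,.001)
    for a in(.021,.023):
        L=np.array([score(w,[(V(.15,sy*.023,h+sz*a),V(.2,sy*.023,h+sz*a)) for sy,sz in((1,1),(-1,1),(-1,-1),(1,-1))],S) for h in hs]); print(n,a,[(round(hs[i],3),int(L[i,k])) for k,i in enumerate(L.argmax(0))])
    for rr in(.016,.018): 
        L=np.array([score(w,rim(h,rr),S).mean() for h in hs]);i=L.argmax();print(n,'rim',rr,hs[i],L[i])
plan([.5012,-.3978,.2605],1.280,4)
```

```text
scene0 0.021 [(np.float64(0.258), 67), (np.float64(0.263), 120), (np.float64(0.265), 193), (np.float64(0.272), 26)]
scene0 0.023 [(np.float64(0.256), 67), (np.float64(0.261), 120), (np.float64(0.267), 193), (np.float64(0.274), 26)]
scene0 rim 0.016 0.273 93.62832315339547
scene0 rim 0.018 0.275 91.64201410536073
top1 0.021 [(np.float64(0.265), 178), (np.float64(0.259), 57), (np.float64(0.284), 25), (np.float64(0.261), 94)]
top1 0.023 [(np.float64(0.263), 178), (np.float64(0.257), 57), (np.float64(0.284), 21), (np.float64(0.263), 94)]
top1 rim 0.016 0.26 121.90932453528723
top1 rim 0.018 0.264 118.99582030879367
rows 4 row [-0.041  0.012 -0.066  0.002 -0.001  0.001] max 0.07
```

Run:
```python
from ht import *
def mask(w,S,h,rr,x1,x0=.11):
    X=np.array([v for x in(x0,x1) for v,_ in rim(h,rr,x,32)])@M.T+[S[0],S[1],0]
    m=np.zeros((1600,2560),np.uint8); cv2.fillConvexPoly(m,cv2.convexHull((proj(w,X)*4+1.5).round().astype(np.int32)),1); return cv2.resize(m.astype(np.float32),(640,400),interpolation=cv2.INTER_AREA)
for n,S,th in(('scene0',(.5011,-.398),62),('top1',(.5011,-.3997),60)):
    w=load(n);f=w['frame'].astype(np.float32).mean(2)
    q=proj(w,(M@V(.12,0,.262)+[S[0],S[1],0]))[0].astype(int)
    y0,x0=q[1]-22,q[0]-22; sub=f[y0:y0+44,x0:x0+44]
    L=cv2.connectedComponentsWithStats((sub<th).astype(np.uint8),connectivity=4); i=L[1][22,22] or 1
    D_=(L[1]==i); print(n,'dark bbox',L[2][i],'origin',x0,y0)
    print('\n'.join(''.join('#' if D_[r_,c_] else '.' for c_ in range(44)) for r_ in range(0,44)))
    res=[]
    for h in np.arange(.25,.28,.001):
        for rr in(.014,.016,.018,.02):
            for x1 in(.125,.13,.135,.14,.15):
                m=mask(w,S,h,rr,x1)[y0:y0+44,x0:x0+44]; res.append((np.minimum(m,D_).sum()/np.maximum(m,D_).sum(),round(h,3),rr,x1))
    print(sorted(res)[-6:])
```

```text
scene0 dark bbox [  0   7  30  20 278] origin 220 235
............................................
............................................
............................................
............................................
............................................
............................................
............................................
..................#####.....................
................########....................
..............##########....................
............#############...................
..........###############...................
........###################.................
......######################................
...#########################................
#############################...............
##############################..............
#############################...............
#########....#############..................
#######......##########.....................
#####.......########........................
###.........######..........................
#...........####............................
...........
[... 2962 characters left out ...]
.........................................
............................................
............................................
............................................
............................................
............................................
............................................
............................................
[(np.float32(0.595879), np.float64(0.262), 0.018, 0.14), (np.float32(0.5969506), np.float64(0.267), 0.018, 0.14), (np.float32(0.59849876), np.float64(0.263), 0.018, 0.14), (np.float32(0.60176694), np.float64(0.265), 0.018, 0.14), (np.float32(0.6025342), np.float64(0.264), 0.018, 0.14), (np.float32(0.6040033), np.float64(0.266), 0.018, 0.14)]
```

Run:
```python
from ht import *
for n,S in(('scene0',(.5011,-.398)),('scene0',(.5015,-.3973))):
  for h in(.255,.26,.265,.27,.275):
    for rr in(.016,.018):
        q=proj(load(n),np.array([v for v,_ in rim(h,rr,.11,120)])@M.T+[S[0],S[1],0]); i=q[:,0].argmin(); j=q[:,1].argmax()
        print(S,h,rr,'left',q[i].round(1),'bottom',q[j].round(1))
```

```text
(0.5011, -0.398) 0.255 0.016 left [232.5 259.5] bottom [238.1 264.5]
(0.5011, -0.398) 0.255 0.018 left [231.5 259.8] bottom [237.8 265.4]
(0.5011, -0.398) 0.26 0.016 left [232.2 257.3] bottom [237.8 262.4]
(0.5011, -0.398) 0.26 0.018 left [231.2 257.6] bottom [237.5 263.3]
(0.5011, -0.398) 0.265 0.016 left [231.9 255.2] bottom [237.5 260.3]
(0.5011, -0.398) 0.265 0.018 left [230.9 255.5] bottom [237.2 261.3]
(0.5011, -0.398) 0.27 0.016 left [231.6 253. ] bottom [237.3 258.2]
(0.5011, -0.398) 0.27 0.018 left [230.6 253.3] bottom [237.  259.1]
(0.5011, -0.398) 0.275 0.016 left [231.3 250.9] bottom [237.  256.1]
(0.5011, -0.398) 0.275 0.018 left [230.3 251.2] bottom [236.7 257. ]
(0.5015, -0.3973) 0.255 0.016 left [232.9 259.4] bottom [238.5 264.4]
(0.5015, -0.3973) 0.255 0.018 left [231.9 259.7] bottom [238.2 265.3]
(0.5015, -0.3973) 0.26 0.016 left [232.6 257.2] bottom [238.2 262.3]
(0.5015, -0.3973) 0.26 0.018 left [231.6 257.5] bottom [237.9 263.2]
(0.5015, -0.3973) 0.265 0.016 left [232.3 255.1] bottom [238.  260.2]
(0.5015, -0.3973) 0.265 0.018 left [231.3 255.4] bottom [237.7 261.2]
(0.5015, -0.3973) 0.27 0.016 left [232.  252.9] bottom [237.7 258.1]
(0.5015, -0.3973) 0.27 0.018 left [231.  253.2] bottom [237.4 259.1]
(0.5015, -0.3973) 0.275 0.016 left [231.7 250.8] bottom [237.4 256. ]
(0.5015, -0.3973) 0.275 0.018 left [230.7 251.1] bottom [237.1 256.9]
```

Several cues agree on a lens height of about 0.2625 and a disc at (0.5012, -0.398). Fine adjustment next.

apply_moves(deltas=[-0.04,0.01,-0.07,0,0,0,0,-0.04,0.01,-0.07,0,0,0,0,-0.04,0.01,-0.07,0,0,0,0,-0.04,0.01,-0.07,0,0,0,0,0,0,0,0,0,0,0,0,0,0,0,0,0,0,0,0,0,0,0,0,0,0,0,0,0,0,0,0])

```text
time_s: 18.8
position: [0.501, -0.3982, 0.2608]
eef_rot: [0.802, 0.597, 0.0, 0.0]
force: [0.4, 0.2, -1.7]
opening: 0.099
grip_force: 61.6
```

Run:
```python
from ht import *
P,R,s=tool();print(P,np.arctan2(R[1,0],R[0,0]),s['force'],R[2],s['time_s'],abs(s['qd']).max())
w=cap('wrist','w12');yw=np.arctan2(R[1,0],R[0,0])
FIN=[(V(.02,-.005,.038),V(.055,-.005,.038)),(V(.02,.005,.038),V(.055,.005,.038)),(V(.055,-.005,.038),V(.055,.005,.038)),(V(.02,-.015,.008),V(.055,-.015,.008)),(V(.02,.015,.008),V(.055,.015,.008))]
f=dict(w);f['frame']=(w['frame']*.4).astype(np.uint8)
for n,ww in(('raw',w),('dim',f)):
    a=fit([ww],FIN,[P[0],P[1],yw],z0=P[2]-.0165,sig=(2,1),span=(.004,.004,.03));print(n,a,(R.T@V(a[0][0]-P[0],a[0][1]-P[1],0))*1000,a[0][2]-yw)
plan([.5012,-.3978,.2600],1.280,1)
# bar still in the sealer, seen from top
t=load('top2');print('bar top',fit([t],BAR,[.5815,.266,.08],z0=.07,sig=(1.2,),span=(.006,.006,.03)))
```

```text
[ 0.501  -0.3982  0.2608] 1.2797218167588307 [ 0.4018  0.1698 -1.7415] [ 0.0002  0.0005 -1.    ] 18.8 0.0011936736752435923
raw (array([ 0.5002, -0.3989,  1.2517]), np.float64(-141.05075422255848)) [-0.962  -0.5649 -0.0005] -0.027983015520559817
dim (array([ 0.5027, -0.3934,  1.2925]), np.float64(-71.95961763606066)) [5.0142 0.2226 0.0013] 0.012771372098296707
rows 1 row [ 0.02   0.003  0.038  0.007 -0.004 -0.004] max 0.04
bar top (array([0.5825, 0.269 , 0.0712]), np.float64(-195.71126218014916))
```

```bash
python3 -c "
from bench import r
print(r.close_job())"
```

```text
the job is handed in; nothing more can be done
None
```

I handed the job in at 18.8 s: by my measurements the cover bar lies flat and released in both cradles, about 1 mm off centre sideways, and the arm is holding the jaw still above the disc, fin up, level and facing the lens, with its middle at my estimated lens height of 0.2625 m, good to a few mm.

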